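# Refile the drying parts in sequence

## Task

The four parts of a dismantled volume stand in the beech drying rack in reading order, which is recorded nowhere else. Move them one after another to the empty wire rack so that they stand there in the same order from left to right (seen from the robot), one in each slot, on the same long edge as now, fully down on the bottom wires and centred across the rack. Do not let any part fall over or lie down on the way.

Things in the scene. Friction and masses are not known exactly. Their poses are not given: they have to be found in the camera images.
- text_block: pale cream sewn text block without a cover, deckled leaves; stands on its long edge: 116 mm high, 144 mm long, 12 to 16 mm thick, about 0.1 kg, loose. Origin: middle of the broad face that is towards -y of the drying rack, 58 mm above the lower edge. Own x axis points down, y level along its length, z through the thickness (to +y of the drying rack). May lean up to 10 degrees.
- vol_b0: thin dark-brown paper-bound part; stands on its long edge: 119 mm high, 145 mm long, 8 mm thick (the thinnest), about 0.1 kg, loose. Origin: middle of the broad face that is towards -y of the drying rack, 59 mm above the lower edge. Own x axis points down, y level along its length, z through the thickness (to +y of the drying rack). May lean up to 10 degrees.
- vol_b2: orange-brown paper-bound part; stands on its long edge: 115 mm high, 142 mm long, 11 mm thick, about 0.1 kg, loose. Origin: middle of the broad face that is towards -y of the drying rack, 57 mm above the lower edge. Own x axis points down, y level along its length, z through the thickness (to +y of the drying rack). May lean up to 10 degrees.
- vol_a5: grey-brown paper-bound part, the tallest of the four; stands on its long edge: 134 mm high, 148 mm long, 10 mm thick, about 0.1 kg, loose. Origin: middle of the broad face that is towards -y of the drying rack, 66 mm above the lower edge. Own x axis points down, y level along its length, z through the thickness (to +y of the drying rack). May lean up to 10 degrees.
- drying_rack: beech rack, fixed, in which the parts start: two runners 250 mm long, 8 mm high, carry four crossbars at y = -87, -29, 29 and 87 mm. Origin: centre of its underside; y axis along the row, to the left as seen from the robot; x away from the robot.
- bar_a: one of four identical crossbars of the drying rack (any place in the row), fixed: 112 x 36 x 10 mm with two pairs of upright dowels, tips 82 mm above the table. One part stands between the pairs (18 mm gap), its lower edge 18 mm above the table. Origin: centre of its underside, 8 mm above the table; axes as the drying rack's.
- bar_b: one of four identical crossbars of the drying rack (any place in the row), fixed: 112 x 36 x 10 mm with two pairs of upright dowels, tips 82 mm above the table. One part stands between the pairs (18 mm gap), its lower edge 18 mm above the table. Origin: centre of its underside, 8 mm above the table; axes as the drying rack's.
- bar_c: one of four identical crossbars of the drying rack (any place in the row), fixed: 112 x 36 x 10 mm with two pairs of upright dowels, tips 82 mm above the table. One part stands between the pairs (18 mm gap), its lower edge 18 mm above the table. Origin: centre of its underside, 8 mm above the table; axes as the drying rack's.
- bar_d: one of four identical crossbars of the drying rack (any place in the row), fixed: 112 x 36 x 10 mm with two pairs of upright dowels, tips 82 mm above the table. One part stands between the pairs (18 mm gap), its lower edge 18 mm above the table. Origin: centre of its underside, 8 mm above the table; axes as the drying rack's.
- wire_rack: empty bent-wire steel rack, fixed, 234 (along y) x 96 mm. Origin: its centre, at table height; y axis along the row, to the left as seen from the robot; x away from the robot. Four slots at y = -87, -29, 29, 87 mm, each between two wire hoops 18 mm apart, flared to 30 mm at the top, 80 mm above the table. A part rests on wires 12 mm above the table, length along x.
There are look-alikes about, which are no part of the job. What is shaped like the text_block but blue is not meant.

How it is judged:
By the outcome, as a careful person would: the job done as asked, in the order asked, and still so for the second after the job is handed in, with the robot touching nothing.
It also fails if it takes over 128 s, if anything falls off the work surface, if the arm or the gripper's body presses on something with over 40 N, if the wrist force passes 120 N, or if a joint passes its speed limit or range.

## Robot

A 6-joint arm with a two-finger parallel gripper is mounted at the origin on a cart in front of the work surface, level with it; the furniture and walls round the work are solid. World frame = base frame: x ahead of the robot, y to its left, z up, the work surface at z = 0. Lengths are in m, angles in rad, forces in N, time in s.
With the tool pointing down it reaches from about 0.325 to 0.775 m from the base axis. Payload 5.5 kg.
Tool frame: the origin (TCP) lies at the very end of the fingers, on their centre line; the grasp point (between the pads) lies 19 mm behind it; z points along the fingers, y is the line along which they close (so a half turn about z gives the same grasp; the last joint's range is limited). The gripper opens to 88 mm and grips with 3 to 60 N. Pads are 20 mm wide; open, the fingers measure 115 mm over their backs; the gripper's body (75 mm by 178 mm) begins 61 mm behind the grasp point.
Start: joints at [-0.057, 0.091, 1.231, -0, 1.82, -0.057], TCP at [0.6, -0, 0.194] pointing down, gripper open.
Joint ranges: [-2.87, 2.87], [-0.86, 2.18], [0.17, 2.46], [-1.51, 4.65], [0.06, 2.69], [-2.65, 2.65]. Speed limits (rad/s): [2.57, 2.57, 3.01, 3.14, 3.14, 3.14].

## Interface

Orientations are given as a unit quaternion [x, y, z, w].
In Python, from station import env gives the robot as it stands. The module is installed in compiled form; this text tells all that it offers.
- The arm moves only by the tool play_rows, never from a script. Its arguments are lists of equal length, an entry for each row: "angular": the turn, a rotation vector about the tool's x, y, z in rad, a list of three; "linear": the shift along the tool's x, y, z in mm, a list of three; "gripper": the gripper's target within -1 to 1 (shut at 1, half-way at 0, fully open at -1). A call has 1 to 8 rows; each row shifts and turns the commanded pose from where the row before left it, along the tool's axes as they then stand; what a row does not reach is not made up. A row lasts 1/12 s, in which the tool goes at most 41.7 mm and 7.16 degrees, less where a joint would pass 70% of its speed; a pose out of reach is approached as far as the arm can. A call with a gripper value outside its range is refused whole. The fingers move at their own pace and stop on an object; "force" is the grip in N (left out, the last holds). Time passes only in rows, so rows that do not move let the fingers close. It gives the time, the measured TCP pose, the force, the opening and the grip force at its end, in the units of the state.
- env.get_state(): the state, without advancing time (a new reading comes with each control period).
- env.snapshot(name): name is "scene" or "side" or "wrist"; returns the picture (420x560x3 uint8, red, green, blue); there is no depth.
- env.camera_info(name): a dict with "vfov" (degrees; the focal length in pixels is half the picture's height over the tangent of half this angle, whatever the lens; pixels are square), "cx", "cy" (the principal point, pixels), "dist" ([k1, k2, p1, p2, k3] as OpenCV has them; the pictures are not rectified), "R" (3x3) and "t" (3): a world point X has camera coordinates R X + t; the wrist camera has in their place "T_tool_cam" (4x4, takes a point from camera to tool coordinates, whose origin is the TCP and whose axes are the flange's). Camera axes: x right, y down, z forward; pixel columns grow to the right and rows downward; lengths in m; the calibration is good to about 2 mm. A picture is of the moment at which its call begins: read the wrist's pose just before it. camera_info takes no time and is no camera call.
- env.finish_job(): hands the job in; it is judged then, once.
Trained networks look in the newest picture that a camera, given by its name, has taken for a name from the list of things; names that differ only in an ending like _2 or _b are one class to them, and where a whole thing is asked for, a point or a joint stands for the part that bears it (a point fixed in the world has none). Each returns a list of dicts, best first, with "conf" (0 to 1); they miss things now and then, are a little off and sometimes report something else, mostly with a low value. They report only what shows in the picture. A call takes as long as a camera call. They do not tell look-alikes from the thing itself.
- env.boxes_of(camera, label): "location" ([x, y, z] in m, in world coordinates, good to about 4 mm: the middle of the surface that is visible of it).
- env.trace(camera, label): "pixels" (420x560 bool, what is visible of it).
- env.tip_of(camera, label): "location" ([x, y, z] in m, in world coordinates, good to about 4 mm: a listed point, or the origin of a listed thing).
The state is a dict: "time": time; "joints": joint angles; "qvel": joint speeds; "joint_efforts": joint torques, N m; "eef_pos": TCP position; "ee_rot": TCP orientation; "wrist_force": force on the tool from outside, world axes, zero at the start; "wrist_torque": the same for the moment, N m; "opening": finger opening in m; "finger_force": force on a finger pad.
Only numpy, scipy, OpenCV 4.12 (cv2) and the standard library are available. Lean on these libraries where they do the work, as an engineer would, in place of code of your own. Each camera call takes 0.05 s, during which the arm holds its last target. There are 200 camera calls.

## Working session

There is one attempt and no reset: what is moved stays moved. The work goes in short steps, Python scripts to look and compute and a tool call to move; the robot and the scene stay as the last step left them, time stands still between calls to the robot, and variables do not carry over. Pictures are saved under pics/ and viewed, at most 14 in all, crops included, and the job is handed in when it is done.

Besides the shell and the picture viewer there is one more tool, called as name(argument=value, ...), one argument or row to a line, values as JSON. play_rows: Moves the arm, as the interface text tells. Its arguments: {"type":"object","properties":{"angular":{"type":"array"},"linear":{"type":"array"},"gripper":{"type":"array"},"force":{"type":"number"}},"required":["angular","linear","gripper"]}

```bash
mkdir -p pics; cat > h.py <<'E'
from station import env
import numpy as np, cv2
def save(n,f):
    im=env.snapshot(n); cv2.imwrite('pics/'+f,im[:,:,::-1].copy()); return im
E
python3 - <<'E'
from h import *
np.set_printoptions(precision=3,suppress=True)
a=save('scene','s1.png'); b=save('side','d1.png'); c=save('wrist','w1.png')
cv2.imwrite('pics/sd1.png',np.hstack([cv2.resize(x,(400,300)) for x in (b,c)])[:,:,::-1])
for cam in ('scene','side'):
  for l in ['text_block','vol_b0','vol_b2','vol_a5','drying_rack','wire_rack']:
    print(cam,l,[(np.round(d['location'],3),round(d['conf'],2)) for d in env.tip_of(cam,l)])
s=env.get_state(); print(s)
for n in('scene','side','wrist'): print(env.camera_info(n))
E
```

```text
scene text_block [(array([0.514, 0.179, 0.078]), 0.79), (array([0.488, 0.38 , 0.053]), 0.73), (array([0.726, 0.164, 0.057]), 0.53)]
scene vol_b0 [(array([0.534, 0.068, 0.076]), 0.77), (array([0.507, 0.238, 0.072]), 0.68), (array([0.521, 0.159, 0.001]), 0.64)]
scene vol_b2 [(array([0.534, 0.068, 0.076]), 0.77), (array([0.507, 0.238, 0.072]), 0.68), (array([0.521, 0.159, 0.001]), 0.64)]
scene vol_a5 [(array([0.523, 0.122, 0.084]), 0.67)]
scene drying_rack [(array([0.532, 0.066, 0.013]), 0.71), (array([0.517, 0.157, 0.002]), 0.44)]
scene wire_rack [(array([ 0.503, -0.211,  0.   ]), 0.95)]
side text_block [(array([0.492, 0.376, 0.054]), 0.92), (array([0.519, 0.178, 0.075]), 0.66), (array([0.718, 0.169, 0.055]), 0.64)]
side vol_b0 [(array([0.538, 0.062, 0.077]), 0.97), (array([0.5  , 0.236, 0.072]), 0.86)]
side vol_b2 [(array([0.538, 0.062, 0.077]), 0.97), (array([0.5  , 0.236, 0.072]), 0.86)]
side vol_a5 [(array([0.523, 0.115, 0.084]), 0.7)]
side drying_rack [(array([ 0.523,  0.157, -0.001]), 0.73)]
side wire_rack [(array([ 0.5  , -0.215,  0.002]), 0.83), (array([0.526, 0.116, 0.082]), 0
[... 646 characters left out ...]
      [-0.569, -0.436, -0.697],
       [ 0.543,  0.438, -0.717]]), 't': array([-0.351,  0.417,  0.685])}
{'vfov': 51.4055322830122, 'cx': 282.8305932526248, 'cy': 214.89017591327297, 'dist': array([-0.126,  0.   ,  0.   ,  0.   ,  0.   ]), 'R': array([[-0.358,  0.934, -0.003],
       [ 0.795,  0.304, -0.525],
       [-0.489, -0.191, -0.851]]), 't': array([ 0.175, -0.454,  1.514])}
{'vfov': 71.52386951459187, 'cx': 276.74259692652527, 'cy': 206.91751844504566, 'dist': array([-0.052,  0.   ,  0.   ,  0.   ,  0.   ]), 'T_tool_cam': array([[ 0.001, -0.968, -0.251,  0.068],
       [ 1.   ,  0.001, -0.001, -0.001],
       [ 0.001, -0.251,  0.968, -0.19 ],
       [ 0.   ,  0.   ,  0.   ,  1.   ]])}
```

View pics/s1.png

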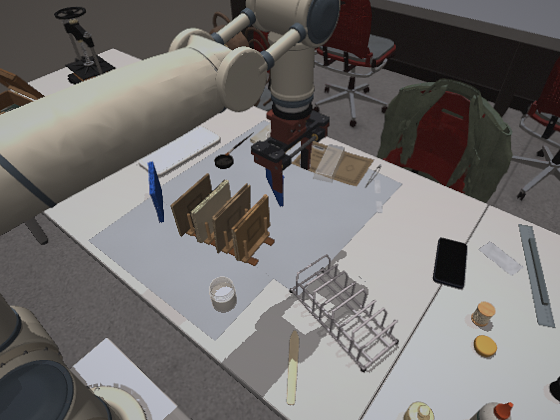

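View pics/d1.png

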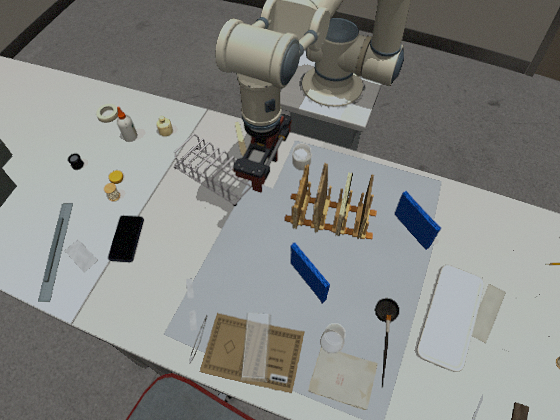

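The drying rack (scene px ~225,220) holds, from right to left: a brown part, the tallest grey-brown part, the cream block and a brown part. It is turned slightly. The wire rack (px ~345,310) is empty. I'll rise, turn the tool and look from above.

play_rows(
  angular=[
    [0,0,-0.12],
    [0,0,-0.12],
    [0,0,-0.12],
    [0,0,-0.12],
    [0,0,-0.12],
    [0,0,-0.12],
    [0,0,-0.12],
    [0,0,-0.12],
  ],
  linear=[
    [0,0,-20],
    [0,0,-20],
    [0,0,-20],
    [0,0,-20],
    [0,0,-20],
    [0,0,-20],
    [0,0,-20],
    [0,0,-20],
  ],
  gripper=[-1,-1,-1,-1,-1,-1,-1,-1],
)

```text
time: 1.42
eef_pos: [0.5999, 0.0, 0.355]
ee_rot: [0.298, 0.955, 0.0, 0.0]
wrist_force: [0.6, -0.2, 0.7]
opening: 0.0878
finger_force: 0.0
```

play_rows(
  angular=[
    [0,0,-0.122],
    [0,0,-0.122],
    [0,0,-0.122],
    [0,0,-0.122],
    [0,0,-0.122],
    [0,0,0],
    [0,0,0],
  ],
  linear=[
    [0,0,0],
    [0,0,0],
    [0,0,0],
    [0,0,0],
    [0,0,0],
    [30,-30,0],
    [30,-30,0],
  ],
  gripper=[-1,-1,-1,-1,-1,-1,-1],
)

```text
time: 2.0
eef_pos: [0.5413, -0.0585, 0.3511]
ee_rot: [-0.001, 1.0, 0.0, -0.002]
wrist_force: [-0.4, -0.8, 0.4]
opening: 0.0877
finger_force: 0.0
```

play_rows(
  angular=[
    [0,0,0],
    [0,0,0],
    [0,0,0],
    [0,0,0],
    [0,0,0],
    [0,0,0],
  ],
  linear=[
    [10,-30,0],
    [0,-30,0],
    [0,-30,0],
    [0,-30,0],
    [0,-30,0],
    [0,0,0],
  ],
  gripper=[-1,-1,-1,-1,-1,-1],
)

```text
time: 2.5
eef_pos: [0.5303, -0.2134, 0.3526]
ee_rot: [0.003, 1.0, -0.0, -0.001]
wrist_force: [0.2, 0.4, -0.5]
opening: 0.0876
finger_force: 0.0
```

```bash
python3 - <<'E'
from h import *
s=env.get_state(); print(s['eef_pos'],s['ee_rot'],s['joints'])
save('wrist','w2.png')
for l in ('wire_rack','drying_rack'): print([(np.round(d['location'],3),round(d['conf'],2)) for d in env.tip_of('wrist',l)])
E
```

```text
[ 0.53031166 -0.21340971  0.35256699] [ 3.03248017e-03  9.99994824e-01 -4.01804468e-04 -9.97789410e-04] [-4.41063662e-01  1.13081754e-01  9.19308286e-01 -1.83518897e-03
  2.11066819e+00 -2.00673720e+00]
[(array([ 0.501, -0.21 , -0.002]), 0.7)]
[(array([ 0.501, -0.209,  0.   ]), 0.65)]
```

View pics/w2.png

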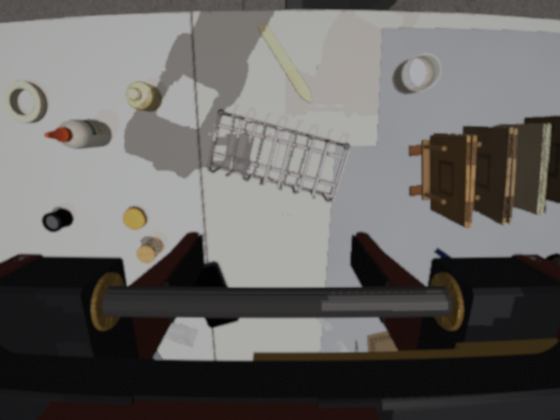

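The view looks down with the robot side at the top. The wire rack spans px (210,112)–(350,200), and the drying rack is at the right from px 415. I'll enlarge the wire rack, overlaid with the model predicted for several yaw values.

```bash
cat >> h.py <<'E'
from scipy.spatial.transform import Rotation as Rn
def cam(name,s=None):
    c=env.camera_info(name); f=210/np.tan(np.radians(c['vfov'])/2)
    K=np.array([[f,0,c['cx']],[0,f,c['cy']],[0,0,1]])
    if name=='wrist':
        T=np.eye(4); T[:3,:3]=Rn.from_quat(s['ee_rot']).as_matrix(); T[:3,3]=s['eef_pos']
        T=np.linalg.inv(T@c['T_tool_cam']); R,t=T[:3,:3],T[:3,3]
    else: R,t=c['R'],c['t']
    return K,c['dist'],R,t
def proj(C,P):
    K,d,R,t=C; return cv2.projectPoints(np.array(P,float).reshape(-1,1,3),cv2.Rodrigues(np.array(R))[0],np.array(t),K,np.array(d))[0].reshape(-1,2)
def ray(C,px,z):
    "world point at height z under pixel"
    K,d,R,t=C; u=cv2.undistortPoints(np.array(px,float).reshape(-1,1,2),K,np.array(d)).reshape(-1,2)
    D=np.c_[u,np.ones(len(u))]@np.array(R); o=-np.array(R).T@np.array(t)
    return o+D*((z-o[2])/D[:,2])[:,None]
def frame(x,y,yaw):
    c,s=np.cos(yaw),np.sin(yaw)
    return lambda P:(np.array(P,float)@np.array([[c,s,0],[-s,c,0],[0,0,1]])+[x,y,0])
E
python3 - <<'E'
from h import *
s=env.get_state(); C=cam('wrist',s)
im=cv2.imread('pics/w2.png'); x0,y0,w,hh=200,95,160,110
big=cv2.resize(im[y0:y0+hh,x0:x0+w],None,fx=5,fy=5,interpolation=cv2.INTER_CUBIC)
big2=big.copy()
F=frame(.501,-.210,-0.21 if 0 else 0.21)
for sgn,col in ((1,(0,0,255)),):
  F=frame(.501,-.210,.21)
  for z,col in((.012,(0,0,255)),(.08,(0,255,0))):
    p=(proj(C,F([(-.048,-.117,z),(.048,-.117,z),(.048,.117,z),(-.048,.117,z)]))-[x0,y0]+.5)*5
    for q in p: cv2.circle(big2,tuple(int(v) for v in q),6,col,2)
cv2.imwrite('pics/w2c.png',big2)
E
```

```text
(no output)
```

View pics/w2c.png

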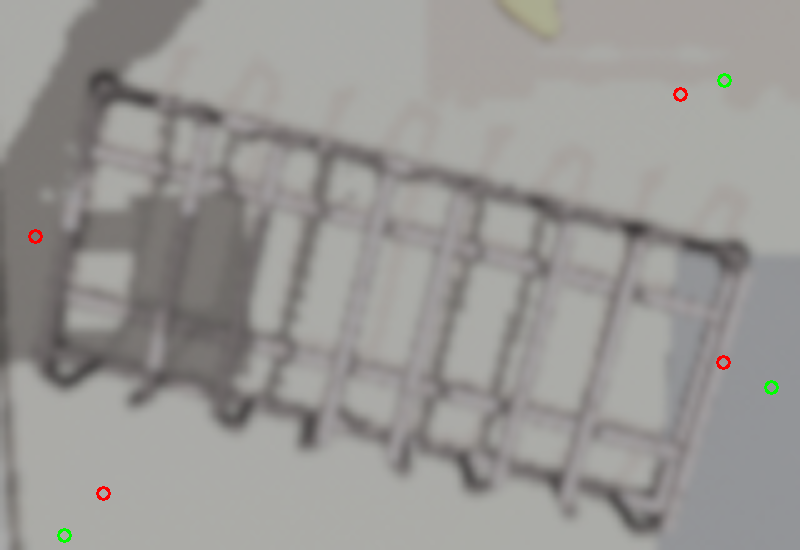

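The drying rack and wire rack have opposite yaws, and the wire rack's yaw is negative (its row runs down-right). Frame corners in the crop are at (103,85), (735,255), (650,520) and (60,370). I'll back-project them, then compare with an overlay.

```bash
python3 - <<'E'
from h import *
np.set_printoptions(precision=4,suppress=True)
s=env.get_state(); C=cam('wrist',s)
px=np.array([(103,85),(735,255),(650,520),(60,370)])/5+[200,95]-.4
for z in (.0,.012):
  P=ray(C,px,z); print(P[:,:2],P.mean(0)[:2],[np.linalg.norm(P[i]-P[i-1]) for i in range(4)],np.arctan2(-(P[1]-P[0])[0],(P[1]-P[0])[1]),np.arctan2(-(P[2]-P[3])[0],(P[2]-P[3])[1]))
yaw=-0.255
P=ray(C,px,.008); c=P.mean(0); print(c)
im=cv2.imread('pics/w2.png'); big=cv2.resize(im[95:205,200:360],None,fx=5,fy=5,interpolation=cv2.INTER_CUBIC)
F=frame(.501,-.211,yaw)
d=lambda a,b,col:cv2.line(big,*[tuple(int(v) for v in q) for q in (proj(C,F([a,b]))-[200,95]+.5)*5],col,1)
for y in (-.087,-.029,.029,.087):
  for e in(-1,1):
    d((-.048,y+e*.009,.012),(.048,y+e*.009,.012),(0,0,255)); d((-.048,y+e*.015,.08),(.048,y+e*.015,.08),(0,255,0))
for x in(-.048,.048): d((x,-.117,.012),(x,.117,.012),(255,0,0))
cv2.imwrite('pics/w2d.png',big)
E
```

```text
[[ 0.4257 -0.3099]
 [ 0.4857 -0.0805]
 [ 0.5855 -0.1076]
 [ 0.5278 -0.3306]] [ 0.5062 -0.2072] [np.float64(0.10420911235499741), np.float64(0.23718484358715808), np.float64(0.1034429880702201), np.float64(0.2303491522698813)] -0.25572286515366144 -0.25308447296240266
[[ 0.4265 -0.3077]
 [ 0.4852 -0.0833]
 [ 0.5828 -0.1098]
 [ 0.5264 -0.3279]] [ 0.5052 -0.2072] [np.float64(0.10191040851512041), np.float64(0.23195288547530787), np.float64(0.10116118383533379), np.float64(0.22526797972297963)] -0.25572286515366155 -0.2530844729624023
[ 0.5055 -0.2072  0.008 ]
```

View pics/w2d.png

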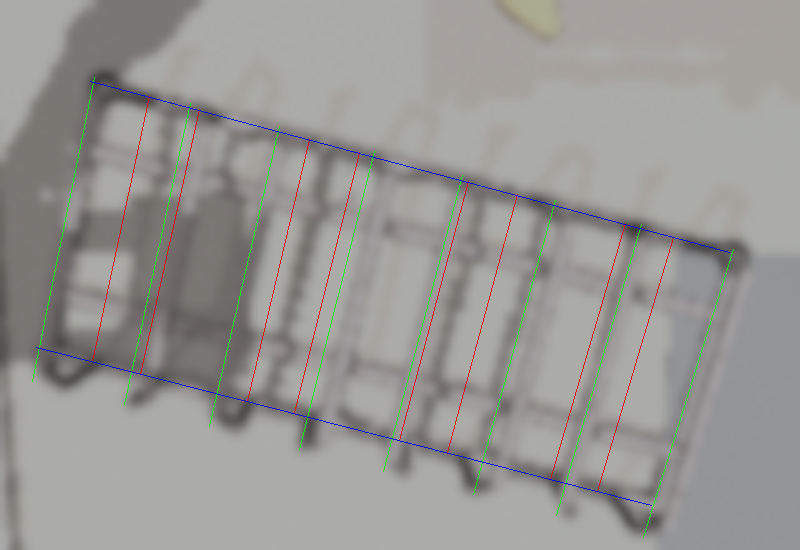

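The overlay fits: wire rack at about (0.502, -0.2095), yaw -0.255. Now over the drying rack.

play_rows(
  angular=[
    [0,0,0],
    [0,0,0],
    [0,0,0],
    [0,0,0],
    [0,0,0],
    [0,0,0],
    [0,0,0],
    [0,0,0],
  ],
  linear=[
    [0,40,0],
    [0,40,0],
    [0,40,0],
    [0,40,0],
    [0,40,0],
    [0,40,0],
    [0,40,0],
    [0,40,0],
  ],
  gripper=[-1,-1,-1,-1,-1,-1,-1,-1],
)

```text
time: 3.32
eef_pos: [0.5299, 0.1146, 0.3548]
ee_rot: [-0.001, 1.0, 0.0, 0.001]
wrist_force: [0.2, 0.2, -0.1]
opening: 0.0884
finger_force: 0.0
```

play_rows(
  angular=[
    [0,0,0],
    [0,0,-0.1],
    [0,0,-0.1],
    [0,0,0],
  ],
  linear=[
    [0,40,0],
    [0,0,0],
    [0,0,0],
    [0,0,0],
  ],
  gripper=[-1,-1,-1,-1],
)

```text
time: 3.65
eef_pos: [0.5302, 0.1536, 0.3544]
ee_rot: [-0.103, 0.995, 0.0, 0.0]
wrist_force: [-0.0, -0.4, -0.4]
opening: 0.0878
finger_force: 0.0
```

```bash
python3 - <<'E'
from h import *
s=env.get_state(); print(s['eef_pos'],Rn.from_quat(s['ee_rot']).as_matrix()[:2,1])
save('wrist','w3.png'); np.save('p3.npy',np.r_[s['eef_pos'],s['ee_rot']])
for l in ('drying_rack','text_block','vol_b0','vol_b2','vol_a5','bar_a'): print(l,[(np.round(d['location'],3),round(d['conf'],2)) for d in env.tip_of('wrist',l)])
im=cv2.imread('pics/w3.png'); cv2.imwrite('pics/w3c.png',cv2.resize(im[60:260,130:400],None,fx=2.96,fy=2.96,interpolation=cv2.INTER_CUBIC))
E
```

```text
[0.53020768 0.15361344 0.35435004] [-0.20543078  0.97867161]
drying_rack []
text_block [(array([0.518, 0.18 , 0.074]), 0.79), (array([0.724, 0.171, 0.058]), 0.6), (array([0.494, 0.38 , 0.055]), 0.56)]
vol_b0 [(array([0.501, 0.238, 0.074]), 0.65), (array([0.538, 0.065, 0.07 ]), 0.63)]
vol_b2 [(array([0.501, 0.238, 0.074]), 0.65), (array([0.538, 0.065, 0.07 ]), 0.63)]
vol_a5 [(array([0.526, 0.117, 0.082]), 0.97)]
bar_a [(array([0.524, 0.131, 0.008]), 0.96), (array([0.515, 0.186, 0.004]), 0.72), (array([0.529, 0.072, 0.011]), 0.68), (array([0.507, 0.245, 0.006]), 0.62)]
```

View pics/w3c.png

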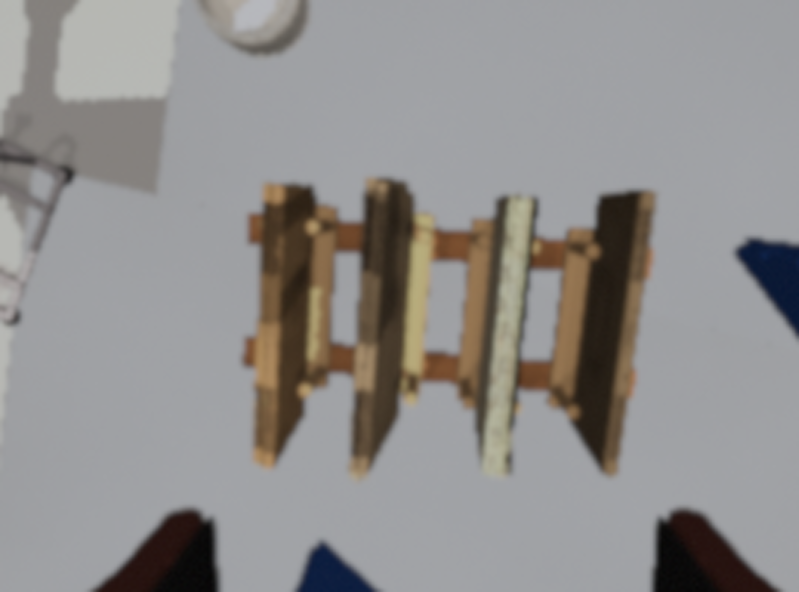

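From left to right in the image (robot's right to left): orange-brown b2 at x≈268, tall a5 at x≈367, cream text block at x≈507, dark b0 at x≈631, which leans outwards. I'll back-project the top strips.

```bash
python3 - <<'E'
from h import *
np.set_printoptions(precision=4,suppress=True)
p=np.load('p3.npy'); C=cam('wrist',dict(eef_pos=p[:3],ee_rot=p[3:]))
for n,z,e in (('b2',.133,[(272,185),(265,462)]),('a5',.152,[(376,182),(358,470)]),('tb',.134,[(520,198),(495,472)]),('b0',.136,[(650,195),(612,468)])):
    P=ray(C,np.array(e)/2.96+[130,60],z); d=P[1]-P[0]
    print(n,P.mean(0)[:2],'len',np.linalg.norm(d),'yaw',np.arctan2(d[1],d[0]))
R=ray(C,np.array([(248,228),(245,352)])/2.96+[130,60],.008);print(R.mean(0))
R=ray(C,np.array([(650,262),(630,382)])/2.96+[130,60],.008);print(R.mean(0))
E
```

```text
b2 [0.5315 0.0727] len 0.13314994280388553 yaw 0.13680252264085327
a5 [0.5204 0.12  ] len 0.13215007958777236 yaw 0.12677042781402198
tb [0.5132 0.1856] len 0.1320241029034903 yaw 0.13683419716261097
b0 [0.4991 0.2426] len 0.13113554429356605 yaw 0.12239980877617064
[0.532  0.0354 0.008 ]
[0.501  0.2785 0.008 ]
```

```bash
python3 - <<'E'
from h import *
np.set_printoptions(precision=4,suppress=True)
s=env.get_state(); save('wrist','w3b.png'); C=cam('wrist',s)
im=cv2.imread('pics/w3b.png')
for l,z in (('vol_b0',.135),('vol_a5',.152),('text_block',.134)):
  for d in env.trace('wrist',l):
    m=d['pixels']; ys,xs=np.nonzero(m)
    if xs.min()<150 or xs.max()>390 or ys.max()>235: continue
    a=[xs[ys==ys.min()].mean(),ys.min()-.5]; b=[xs[ys==ys.max()].mean(),ys.max()+.5]
    P=ray(C,np.array([a,b]),z)
    hull=cv2.minAreaRect(np.c_[xs,ys].astype(np.float32))
    print(l,round(d['conf'],2),a,b,P[:,:2].ravel(),P.mean(0)[:2],np.linalg.norm(P[1]-P[0]))
E
```

```text
vol_b0 0.85 [np.float64(225.5), np.float64(121.5)] [np.float64(222.0), np.float64(217.5)] [0.4633 0.0664 0.5984 0.0825] [0.5308 0.0744] 0.13597501119709865
vol_b0 0.83 [np.float64(346.0), np.float64(122.5)] [np.float64(338.0), np.float64(219.5)] [0.4323 0.2269 0.5679 0.2499] [0.5001 0.2384] 0.13751178680253232
vol_a5 0.82 [np.float64(259.5), np.float64(119.5)] [np.float64(252.5), np.float64(221.5)] [0.4523 0.1122 0.5901 0.1278] [0.5212 0.12  ] 0.1386179534288835
text_block 0.8 [np.float64(305.0), np.float64(123.5)] [np.float64(301.5), np.float64(219.5)] [0.4448 0.1726 0.5787 0.1974] [0.5117 0.185 ] 0.13617051298904512
text_block 0.41 [np.float64(274.0), np.float64(131.5)] [np.float64(270.0), np.float64(196.5)] [0.4635 0.1334 0.5539 0.1455] [0.5087 0.1394] 0.09112243460082926
```

```bash
cat >> h.py <<'E'
def go(x,y,z,yaw,pic=None):
    "tool z turn (first), then linear mm in the turned tool frame"
    s=env.get_state(); p=np.array(s['eef_pos']); M=Rn.from_quat(s['ee_rot']).as_matrix()
    y0=np.arctan2(-M[0,1],M[1,1]); T=np.array([[-np.cos(yaw),-np.sin(yaw),0],[-np.sin(yaw),np.cos(yaw),0],[0,0,-1]]).T
    print('turn z',round(-(yaw-y0),3),'lin',np.round(T.T@(np.array([x,y,z])-p)*1000,1),'yaw',round(y0,3),'tilt',np.round(M[:2,2],3),'pos',np.round(p,4),'F',np.round(s['wrist_force'],1),'op',round(s['opening'],4),'t',s['time'])
E
python3 -c "
from h import *
go(.531,.0735,.2,.13)"
```

```text
turn z 0.068 lin [ 10.3 -76.7 153.9] yaw 0.198 tilt [0. 0.] pos [0.5313 0.1509 0.3539] F [-0.2  1.   0.3] op 0.0878 t 4.2
```

State readings carry about 3 mm of noise, so I'll rely on the commanded pose and redo the back-projection with it.

```bash
cat >> h.py <<'E'
def pose(x,y,z,yaw):
    T=np.array([[-np.cos(yaw),-np.sin(yaw),0],[-np.sin(yaw),np.cos(yaw),0],[0,0,-1]]).T
    return dict(eef_pos=np.array([x,y,z]),ee_rot=Rn.from_matrix(T).as_quat())
def step(a,b):
    "a,b = commanded [x,y,z,yaw]: turn first, then shift in turned frame"
    T=Rn.from_quat(pose(*b)['ee_rot']).as_matrix()
    print('turn z %.3f'%(a[3]-b[3]),'lin',np.round(T.T@(np.array(b[:3])-a[:3])*1000,1))
E
python3 - <<'E'
from h import *
np.set_printoptions(precision=4,suppress=True)
C=cam('wrist',pose(.53,-.21,.354,0))
px=np.array([(103,85),(735,255),(650,520),(60,370)])/5+[200,95]-.4
P=ray(C,px,.006); print(P.mean(0),np.arctan2(-(P[1]-P[0])[0],(P[1]-P[0])[1]))
C=cam('wrist',pose(.53,.15,.354,.2))
for n,z,e in (('b2',.133,[(225.5,121.5),(220,217.5)]),('a5',.152,[(257,119.5),(251.5,221.5)]),('tb',.134,[(305.5,123.5),(297,219.5)]),('b0',.136,[(349.5,122.5),(337,219.5)])):
    P=ray(C,e,z); d=P[1]-P[0]
    print(n,P.mean(0)[:2],'len',np.linalg.norm(d),'yaw',np.arctan2(d[1],d[0]))
for l in ('b2','a5','tb','b0'):pass
step([.53,.15,.354,.2],[.53,.07,.2,.13])
E
```

```text
[ 0.5048 -0.2084  0.006 ] -0.2544350868598087
b2 [0.5304 0.0718] len 0.13686822658110567 yaw 0.09975988238844462
a5 [0.5205 0.1169] len 0.13843853928927663 yaw 0.128637148522033
tb [0.511  0.1812] len 0.13643179543925404 yaw 0.13223399626600105
b0 [0.4982 0.2388] len 0.1374922970433988 yaw 0.1255402654359177
turn z 0.070 lin [ 10.4 -79.3 154. ]
```

play_rows(
  angular=[
    [0,0,0.07],
    [0,0,0],
    [0,0,0],
    [0,0,0],
    [0,0,0],
    [0,0,0],
    [0,0,0],
    [0,0,0],
  ],
  linear=[
    [0,0,0],
    [5,-40,20],
    [5.4,-39.3,20],
    [0,0,35],
    [0,0,35],
    [0,0,34],
    [0,0,10],
    [0,0,0],
  ],
  gripper=[0.2,0.2,0.2,0.2,0.2,0.2,0.2,0.2],
  force=15,
)

```text
time: 4.87
eef_pos: [0.5296, 0.0763, 0.1991]
ee_rot: [-0.064, 0.998, -0.0, -0.003]
wrist_force: [0.2, 0.1, -0.5]
opening: 0.0382
finger_force: 0.0
```

```bash
python3 - <<'E'
from h import *
go(.531,.07,.2,.13)
save('wrist','w4.png')
E
```

```text
turn z -0.001 lin [-0.6 -6.4 -0.9] yaw 0.129 tilt [-0.007 -0.001] pos [0.5296 0.0763 0.1991] F [ 0.2  0.1 -0.5] op 0.0382 t 4.8667
```

View pics/w4.png

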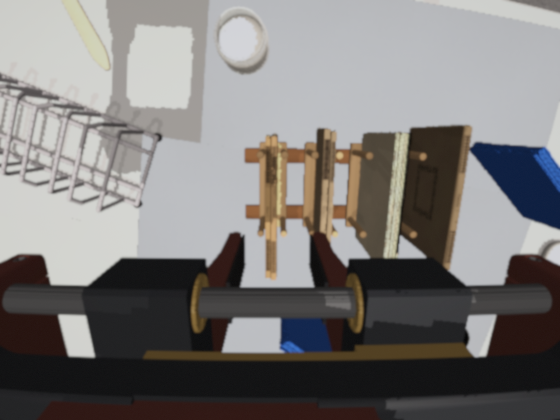

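```bash
python3 - <<'E'
from h import *
for i in range(5):
    env.snapshot('wrist'); go(.531,.07,.2,.13)
E
```

```text
turn z -0.001 lin [ 1.4 -6.6  4.5] yaw 0.129 tilt [0.002 0.   ] pos [0.5315 0.0767 0.2045] F [ 0.2 -0.3  1.4] op 0.0355 t 4.9667
turn z -0.001 lin [ 1.9 -6.6  5.5] yaw 0.129 tilt [0.004 0.   ] pos [0.532  0.0768 0.2055] F [ 0.6 -0.2  1. ] op 0.0355 t 5.0167
turn z -0.001 lin [ 2.1 -6.6  5.9] yaw 0.129 tilt [0.005 0.   ] pos [0.5322 0.0768 0.2059] F [ 0.6 -0.5  1.4] op 0.0351 t 5.0667
turn z -0.001 lin [ 2.1 -6.6  5.8] yaw 0.129 tilt [0.005 0.   ] pos [0.5322 0.0768 0.2058] F [ 1.2 -0.1  0.8] op 0.035 t 5.1167
turn z -0.001 lin [ 2.  -6.6  5.4] yaw 0.129 tilt [0.004 0.   ] pos [0.5321 0.0768 0.2054] F [0.2 0.2 0.1] op 0.0353 t 5.1667
```

```bash
python3 - <<'E'
from h import *
C=cam('wrist',pose(.5296,.0763,.1991,.129))
for z in (.128,.133):
  P=ray(C,[(272.5,135.5),(271,277.5)],z); d=P[1]-P[0]; print(np.round(P,4),P.mean(0),np.linalg.norm(d),np.arctan2(d[1],d[0]))
P=ray(C,[(328,130)],.152);print(P)
go(.531,.072,.095,.13)
E
```

```text
[[0.4646 0.064  0.128 ]
 [0.6002 0.0797 0.128 ]] [0.53240207 0.07185697 0.128     ] 0.13648005251930148 0.11509291780317163
[[0.4646 0.0641 0.133 ]
 [0.5975 0.0795 0.133 ]] [0.53104316 0.07177159 0.133     ] 0.1338676288832403 0.1150929178031717
[[0.45434424 0.10728499 0.152     ]]
turn z -0.001 lin [  1.8  -4.7 110.4] yaw 0.129 tilt [0.004 0.   ] pos [0.5321 0.0768 0.2054] F [0.2 0.2 0.1] op 0.0353 t 5.1667
```

play_rows(
  angular=[
    [0,0,0],
    [0,0,0],
    [0,0,0],
    [0,0,0],
    [0,0,0],
    [0,0,0],
    [0,0,0],
    [0,0,0],
  ],
  linear=[
    [1,-5,0],
    [0,0,25],
    [0,0,25],
    [0,0,25],
    [0,0,20],
    [0,0,15],
    [0,0,0],
    [0,0,0],
  ],
  gripper=[0.2,0.2,0.2,0.2,0.2,0.2,0.2,0.2],
)

```text
time: 5.83
eef_pos: [0.5306, 0.0713, 0.0927]
ee_rot: [-0.065, 0.998, -0.0, -0.0]
wrist_force: [0.3, -0.1, 0.3]
opening: 0.0353
finger_force: 0.0
```

play_rows(
  angular=[
    [0,0,0],
    [0,0,0],
    [0,0,0],
    [0,0,0],
    [0,0,0],
    [0,0,0],
    [0,0,0],
    [0,0,0],
  ],
  linear=[
    [0,0,0],
    [0,0,0],
    [0,0,0],
    [0,0,0],
    [0,0,0],
    [0,0,0],
    [0,0,0],
    [0,0,0],
  ],
  gripper=[1,1,1,1,1,1,1,1],
  force=15,
)

```text
time: 6.5
eef_pos: [0.5314, 0.0715, 0.0938]
ee_rot: [-0.065, 0.998, -0.0, 0.001]
wrist_force: [1.1, -0.3, 5.2]
opening: 0.0111
finger_force: 15.0
```

play_rows(
  angular=[
    [0,0,0],
    [0,0,0],
    [0,0,0],
    [0,0,0],
    [0,0,0],
    [0,0,0],
    [0,0,0],
    [0,0,0],
  ],
  linear=[
    [0,0,-10],
    [0,0,-15],
    [0,0,-15],
    [0,0,-20],
    [0,0,-20],
    [0,0,-20],
    [0,0,-10],
    [0,0,0],
  ],
  gripper=[1,1,1,1,1,1,1,1],
)

```text
time: 7.17
eef_pos: [0.5316, 0.0716, 0.2054]
ee_rot: [-0.065, 0.998, 0.0, 0.002]
wrist_force: [0.3, -1.0, 0.1]
opening: 0.011
finger_force: 15.0
```

```bash
python3 - <<'E'
from h import *
k=-.087; Wx,Wy,a=.503,-.209,-.255
go(Wx+k*.252,Wy+k*.968,.205,a)
save('side','d5.png'); w=save('wrist','w5.png'); 
a=cv2.imread('pics/d5.png')[60:270,150:430]; b=cv2.imread('pics/w5.png')[80:290,140:420]
cv2.imwrite('pics/c5.png',np.hstack([cv2.resize(x,(400,300)) for x in(a,b)]))
E
```

```text
turn z 0.384 lin [ -43.1 -365.8    0.4] yaw 0.129 tilt [0.004 0.   ] pos [0.5316 0.0716 0.2054] F [ 0.3 -1.   0.1] op 0.011 t 7.1667
```

View pics/c5.png

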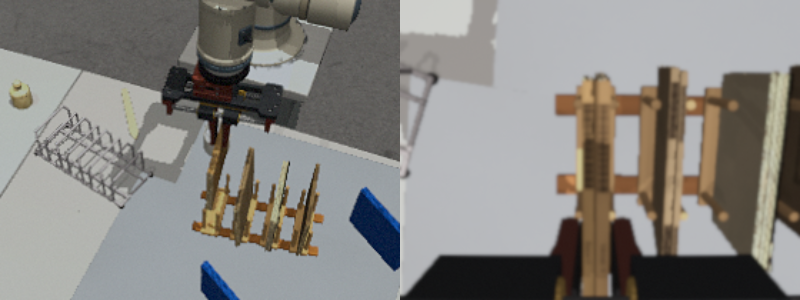

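b2 is held upright (side crop ~215,170) and clear of the rack. Transporting to slot -87.

play_rows(
  angular=[
    [0,0,0],
    [0,0,0],
    [0,0,0.096],
    [0,0,0.096],
    [0,0,0.096],
    [0,0,0.096],
    [0,0,0],
    [0,0,0],
  ],
  linear=[
    [0,-40,0],
    [0,-40,0],
    [0,0,0],
    [0,0,0],
    [0,0,0],
    [0,0,0],
    [-3,-35,0],
    [-3,-35,0],
  ],
  gripper=[1,1,1,1,1,1,1,1],
)

```text
time: 7.93
eef_pos: [0.5285, -0.0764, 0.2001]
ee_rot: [0.125, 0.992, 0.0, -0.002]
wrist_force: [0.3, -0.6, -0.9]
opening: 0.011
finger_force: 15.0
```

play_rows(
  angular=[
    [0,0,0],
    [0,0,0],
    [0,0,0],
    [0,0,0],
    [0,0,0],
    [0,0,0],
    [0,0,0],
    [0,0,0],
  ],
  linear=[
    [-3,-35,0],
    [-3,-35,0],
    [0,-35,0],
    [0,-35,0],
    [0,-35,0],
    [0,-35,0],
    [0,-11,0],
    [0,0,0],
  ],
  gripper=[1,1,1,1,1,1,1,1],
)

```text
time: 8.6
eef_pos: [0.4777, -0.2945, 0.2001]
ee_rot: [0.129, 0.992, 0.001, -0.002]
wrist_force: [0.8, 0.1, 0.6]
opening: 0.0111
finger_force: 15.0
```

play_rows(
  angular=[
    [0,0,0],
    [0,0,0],
  ],
  linear=[
    [0,0,0],
    [0,0,0],
  ],
  gripper=[1,1],
)

```text
time: 8.77
eef_pos: [0.4796, -0.291, 0.2018]
ee_rot: [0.127, 0.992, 0.001, -0.001]
wrist_force: [0.0, 0.3, -1.4]
opening: 0.011
finger_force: 15.0
```

```bash
python3 - <<'E'
from h import *
k=-.087; Wx,Wy,a=.503,-.209,-.255
go(Wx+k*.252,Wy+k*.968,.205,a)
s=env.get_state(); C=cam('wrist',s); im=save('wrist','w6.png')[:,:,::-1].copy()
big=cv2.resize(im[60:285,150:450],None,fx=2.667,fy=2.667,interpolation=cv2.INTER_CUBIC)
F=frame(Wx,Wy,a)
d=lambda p,q,col:cv2.line(big,*[tuple(int(v) for v in r) for r in (proj(C,F([p,q]))-[150,60]+.5)*2.667],col,1)
for y in (-.087,-.029,.029,.087):
  for e in(-1,1):
    d((-.048,y+e*.009,.012),(.048,y+e*.009,.012),(0,0,255)); d((-.048,y+e*.015,.08),(.048,y+e*.015,.08),(0,255,0))
for x in(-.048,.048): d((x,-.117,.08),(x,.117,.08),(255,0,0))
cv2.imwrite('pics/c6.png',big)
E
```

```text
turn z 0.001 lin [-2.  -1.7 -3.2] yaw -0.254 tilt [-0.001  0.001] pos [ 0.4796 -0.291   0.2018] F [ 0.   0.3 -1.4] op 0.011 t 8.7667
```

View pics/c6.png

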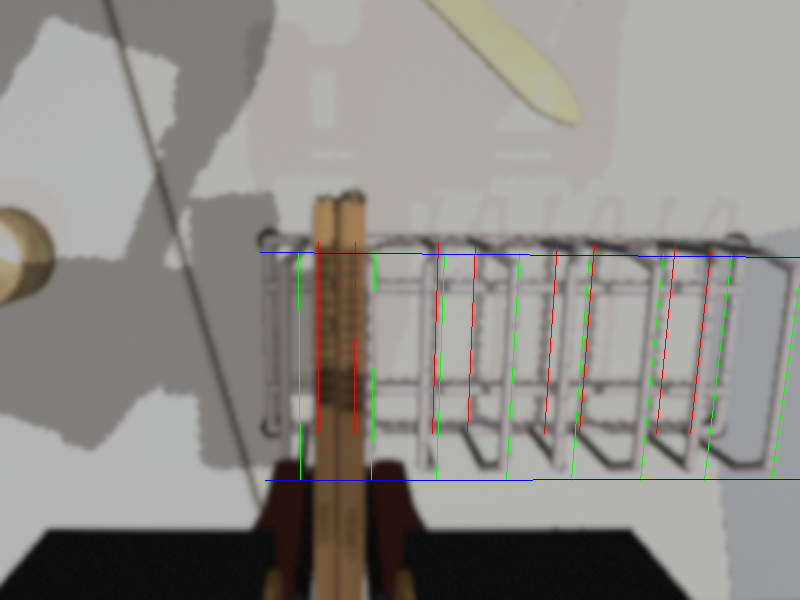

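The top wires sit about 2.5 mm to -y of my overlay, so the wire centre becomes (0.5025, -0.2115). I'll check the part's near end too.

```bash
python3 - <<'E'
from h import *
C=cam('wrist',pose(.4796,-.291,.2018,-.254))
print(ray(C,[(338/2.667+150,195/2.667+60)],.241), 'expected', frame(.4796,-.291,-.254)([(-.071,0,.241)]))
k=-.087; Wx,Wy,a=.5025,-.2115,-.255
go(Wx+k*.252,Wy+k*.968,.089,a)
E
```

```text
[[ 0.41342615 -0.27427135  0.241     ]] expected [[ 0.41087803 -0.27315929  0.241     ]]
turn z 0.002 lin [ -2.   -4.5 113.2] yaw -0.253 tilt [-0.     0.001] pos [ 0.4798 -0.2909  0.2022] F [ 0.4  0.  -1.7] op 0.0107 t 8.8167
```

play_rows(
  angular=[
    [0,0,0],
    [0,0,0],
    [0,0,0],
    [0,0,0],
    [0,0,0],
    [0,0,0],
    [0,0,0],
    [0,0,0],
  ],
  linear=[
    [-2,-4.5,0],
    [0,0,20],
    [0,0,20],
    [0,0,15],
    [0,0,10],
    [0,0,10],
    [0,0,0],
    [0,0,0],
  ],
  gripper=[1,1,1,1,1,1,1,1],
)

```text
time: 9.48
eef_pos: [0.4802, -0.297, 0.1277]
ee_rot: [0.127, 0.992, 0.0, -0.0]
wrist_force: [0.3, 0.8, -1.2]
opening: 0.0106
finger_force: 15.0
```

play_rows(
  angular=[
    [0,0,0],
    [0,0,0],
    [0,0,0],
    [0,0,0],
    [0,0,0],
    [0,0,0],
    [0,0,0],
  ],
  linear=[
    [0,0,8],
    [0,0,8],
    [0,0,8],
    [0,0,8],
    [0,0,6],
    [0,0,0],
    [0,0,0],
  ],
  gripper=[1,1,1,1,1,1,1],
)

```text
time: 10.07
eef_pos: [0.4799, -0.2972, 0.0892]
ee_rot: [0.127, 0.992, 0.0, -0.0]
wrist_force: [-0.6, 0.3, -1.6]
opening: 0.0105
finger_force: 15.0
```

play_rows(
  angular=[
    [0,0,0],
    [0,0,0],
    [0,0,0],
    [0,0,0],
    [0,0,0],
    [0,0,0],
    [0,0,0],
    [0,0,0],
  ],
  linear=[
    [0,0,1.5],
    [0,0,0],
    [0,0,0],
    [0,0,0],
    [0,0,0],
    [0,0,0],
    [0,0,-10],
    [0,0,-20],
  ],
  gripper=[1,1,0.2,0.2,0.2,0.2,0.2,0.2],
)

```text
time: 10.73
eef_pos: [0.4789, -0.2964, 0.1161]
ee_rot: [0.127, 0.992, 0.001, -0.002]
wrist_force: [0.2, 0.7, -0.4]
opening: 0.0355
finger_force: 0.0
```

play_rows(
  angular=[
    [0,0,0],
    [0,0,0],
    [0,0,0],
    [0,0,0],
    [0,0,0],
    [0,0,0],
    [0,0,0],
  ],
  linear=[
    [0,0,-30],
    [0,0,-30],
    [0,0,-30],
    [0,0,-30],
    [0,0,-30],
    [0,0,-10],
    [0,0,0],
  ],
  gripper=[0.2,0.2,0.2,0.2,0.2,0.2,0.2],
)

```text
time: 11.32
eef_pos: [0.481, -0.2979, 0.2824]
ee_rot: [0.127, 0.992, -0.002, 0.003]
wrist_force: [0.0, -0.3, 0.4]
opening: 0.0352
finger_force: 0.0
```

```bash
python3 - <<'E'
from h import *
s=env.get_state()
save('wrist','w7.png'); save('scene','s7.png')
go(.5215,.118,.30,.13)
a=cv2.imread('pics/s7.png')[200:410,240:520]; b=cv2.imread('pics/w7.png')[80:290,140:420]
cv2.imwrite('pics/c7.png',np.hstack([cv2.resize(x,(400,300)) for x in(a,b)]))
E
```

```text
turn z -0.385 lin [-94.8 406.5 -22.8] yaw -0.255 tilt [-0.001  0.   ] pos [ 0.4802 -0.2973  0.2772] F [-0.4 -0.4 -1. ] op 0.0352 t 11.4167
```

View pics/c7.png

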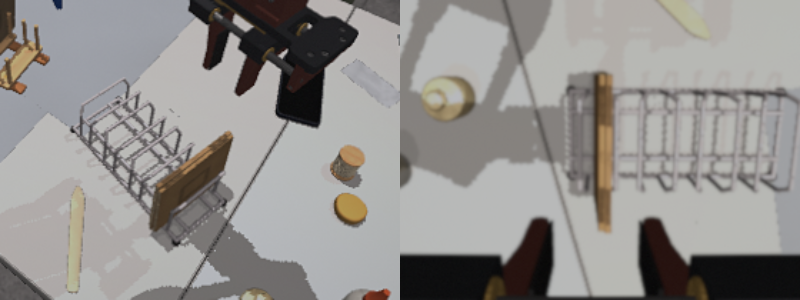

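```bash
python3 - <<'E'
from h import *
C=cam('wrist',pose(.4810,-.2979,.2824,-.255))
P=ray(C,[(282,131),(282.5,241.7)],.127); print(P,P.mean(0))
F=frame(.5025,-.2115,-.255); print(F([(0,-.087,.127)]))
def topx(r): return ray(C,[(300,80+r/1.4286)],.08)
print(topx(87),topx(189)) 
E
```

```text
[[ 0.41457803 -0.27493921  0.127     ]
 [ 0.54607548 -0.30786932  0.127     ]] [ 0.48032676 -0.29140427  0.127     ]
[[ 0.48055465 -0.29568671  0.127     ]]
[[ 0.43283646 -0.25432294  0.08      ]] [[ 0.52770665 -0.27707515  0.08      ]]
```

b2 stands upright and centred in the rightmost slot. Next is a5.

play_rows(
  angular=[
    [0,0,-0.096],
    [0,0,-0.096],
    [0,0,-0.096],
    [0,0,-0.097],
    [0,0,0],
    [0,0,0],
    [0,0,0],
    [0,0,0],
  ],
  linear=[
    [0,0,0],
    [0,0,0],
    [0,0,0],
    [0,0,0],
    [-10,38,0],
    [-10,38,0],
    [-10,38,0],
    [-10,38,0],
  ],
  gripper=[0.2,0.2,0.2,0.2,0.2,0.2,0.2,0.2],
)

```text
time: 12.08
eef_pos: [0.4993, -0.1398, 0.2748]
ee_rot: [-0.065, 0.998, 0.001, -0.002]
wrist_force: [0.2, 0.1, 0.8]
opening: 0.0352
finger_force: 0.0
```

play_rows(
  angular=[
    [0,0,0],
    [0,0,0],
    [0,0,0],
    [0,0,0],
    [0,0,0],
    [0,0,0],
    [0,0,0],
    [0,0,0],
  ],
  linear=[
    [-10,38,0],
    [-10,38,0],
    [-10,38,0],
    [-10,38,0],
    [-10,38,0],
    [-5,38,0],
    [0,26,0],
    [0,0,0],
  ],
  gripper=[0.2,0.2,0.2,0.2,0.2,0.2,0.2,0.2],
)

```text
time: 12.75
eef_pos: [0.5202, 0.1221, 0.2746]
ee_rot: [-0.068, 0.998, 0.001, -0.003]
wrist_force: [-0.7, -0.6, 0.6]
opening: 0.0354
finger_force: 0.0
```

play_rows(
  angular=[
    [0,0,0],
    [0,0,0],
  ],
  linear=[
    [0,0,0],
    [0,0,0],
  ],
  gripper=[0.2,0.2],
)

```text
time: 12.92
eef_pos: [0.5212, 0.117, 0.2762]
ee_rot: [-0.065, 0.998, -0.0, -0.002]
wrist_force: [-0.3, -0.9, 0.1]
opening: 0.0349
finger_force: 0.0
```

```bash
python3 - <<'E'
from h import *
go(.5215,.118,.2,.13)
save('wrist','w8.png')
b=cv2.imread('pics/w8.png')[80:290,140:420]
cv2.imwrite('pics/c8.png',cv2.resize(b,None,fx=2.8,fy=2.8,interpolation=cv2.INTER_CUBIC))
E
```

```text
turn z 0.0 lin [-0.4  0.9 76.2] yaw 0.13 tilt [-0.003 -0.001] pos [0.5212 0.117  0.2762] F [-0.3 -0.9  0.1] op 0.0349 t 12.9167
```

View pics/c8.png

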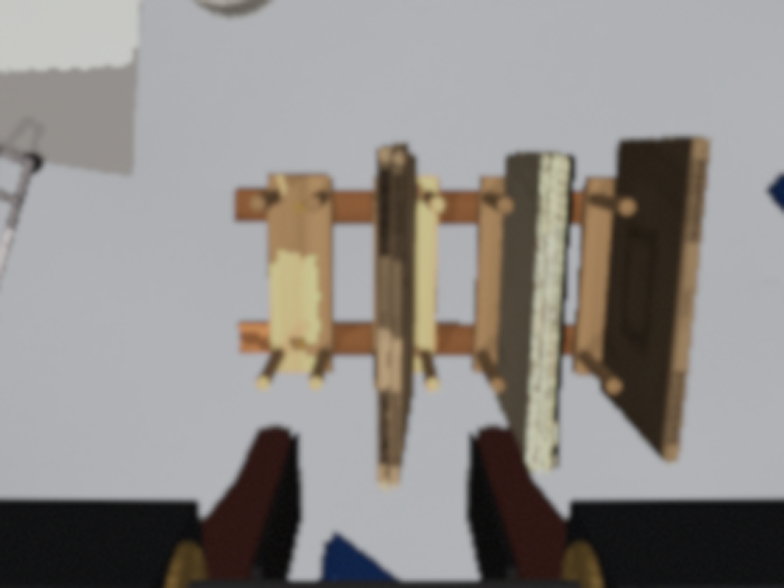

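```bash
python3 - <<'E'
from h import *
C=cam('wrist',pose(.5212,.117,.2762,.13))
for n,z,e in (('a5',.151,[(390,148),(389,484)]),('tb',.134,[(557,154),(541,468)]),('b0',.136,[(700,139),(671,459)])):
    P=ray(C,np.array(e)/2.8+[140,80],z); d=P[1]-P[0]
    print(n,P.mean(0)[:2].round(4),'len',np.linalg.norm(d),'yaw',np.arctan2(d[1],d[0]))
go(.521,.117,.112,.13)
E
```

```text
a5 [0.5205 0.1195] len 0.13566209396816792 yaw 0.12966114130560008
tb [0.5129 0.1855] len 0.13341376194581103 yaw 0.13003507116946322
b0 [0.5001 0.2406] len 0.13488658182471908 yaw 0.13033588887211509
turn z -0.001 lin [  0.4   0.5 164.7] yaw 0.129 tilt [-0.002 -0.001] pos [0.5214 0.1166 0.2767] F [ 0.3 -0.6  0.7] op 0.0348 t 12.9667
```

play_rows(
  angular=[
    [0,0,0],
    [0,0,0],
    [0,0,0],
    [0,0,0],
    [0,0,0],
    [0,0,0],
    [0,0,0],
    [0,0,0],
  ],
  linear=[
    [1,2.5,0],
    [0,0,35],
    [0,0,35],
    [0,0,35],
    [0,0,30],
    [0,0,20],
    [0,0,9],
    [0,0,0],
  ],
  gripper=[0.2,0.2,0.2,0.2,0.2,0.2,0.2,0.2],
)

```text
time: 13.63
eef_pos: [0.519, 0.1189, 0.1115]
ee_rot: [-0.064, 0.998, -0.0, -0.002]
wrist_force: [-0.0, 0.1, -0.0]
opening: 0.0351
finger_force: 0.0
```

play_rows(
  angular=[
    [0,0,0],
    [0,0,0],
    [0,0,0],
    [0,0,0],
    [0,0,0],
    [0,0,0],
    [0,0,0],
    [0,0,0],
  ],
  linear=[
    [0,0,0],
    [0,0,0],
    [0,0,0],
    [0,0,0],
    [0,0,0],
    [0,0,0],
    [0,0,0],
    [0,0,0],
  ],
  gripper=[0.2,1,1,1,1,1,1,1],
)

```text
time: 14.3
eef_pos: [0.5207, 0.1201, 0.1149]
ee_rot: [-0.065, 0.998, 0.0, 0.001]
wrist_force: [0.2, -0.2, 4.1]
opening: 0.0036
finger_force: 16.3
```

play_rows(
  angular=[
    [0,0,0],
    [0,0,0],
    [0,0,0],
    [0,0,0],
    [0,0,0],
    [0,0,0],
    [0,0,0],
    [0,0,0],
  ],
  linear=[
    [0,0,-10],
    [0,0,-15],
    [0,0,-15],
    [0,0,-20],
    [0,0,-20],
    [0,0,-20],
    [0,0,-10],
    [0,0,0],
  ],
  gripper=[1,1,1,1,1,1,1,1],
)

```text
time: 14.97
eef_pos: [0.5212, 0.12, 0.2272]
ee_rot: [-0.065, 0.998, 0.0, 0.002]
wrist_force: [-0.1, 0.7, -1.4]
opening: 0.0039
finger_force: 15.6
```

```bash
python3 - <<'E'
from h import *
k=-.029; Wx,Wy,a=.5025,-.2115,-.255
go(Wx+k*.252,Wy+k*.968,.25,a)
save('side','d9.png'); save('wrist','w9.png'); 
a=cv2.imread('pics/d9.png')[60:270,150:430]; b=cv2.imread('pics/w9.png')[80:290,140:420]
cv2.imwrite('pics/c9.png',np.hstack([cv2.resize(x,(400,300)) for x in(a,b)]))
E
```

```text
turn z 0.385 lin [ -65.6 -354.5  -22.8] yaw 0.13 tilt [0.004 0.001] pos [0.5212 0.12   0.2272] F [-0.1  0.7 -1.4] op 0.0039 t 14.9667
```

View pics/c9.png

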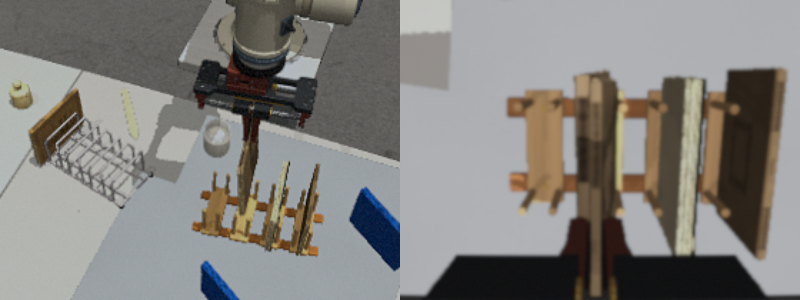

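a5 is lifted (side crop ~248,165) with b2 standing in the wire rack. The part may be tilted in the grip, so I'll measure that by fitting the box outline to the traced masks.

```bash
cat >> h.py <<'E'
def fitlean(label,H,L,Tk,cams=('side','scene','wrist'),maxd=.12):
    from scipy.optimize import minimize
    s=env.get_state(); M=Rn.from_quat(s['ee_rot']).as_matrix(); p=np.array(s['eef_pos']); data=[]
    for c in cams:
        C=cam(c,env.get_state()); env.snapshot(c); best=None
        q=proj(C,[p-[0,0,.03]])[0]
        for d in env.trace(c,label):
            m=d['pixels']; ys,xs=np.nonzero(m); e=np.hypot(xs.mean()-q[0],ys.mean()-q[1])
            if best is None or e<best[0]: best=(e,m,d['conf'])
        if best is not None: print(c,'dist',round(best[0]),'conf',round(best[2],2),'n',best[1].sum()); data.append((C,best[1]))
    B=np.array([(x,y,z) for x in(-L/2,L/2) for y in(-Tk/2,Tk/2) for z in(0,H)])
    def model(v):
        # v: dx,dy at TCP level, z bottom rel TCP, lean, pitch
        P=B-[0,0,-v[2]*0]; P=B+[0,0,v[2]]
        P=P@Rn.from_euler('xy',[v[3],v[4]]).as_matrix().T+[v[0],v[1],0]
        return P*[-1,1,-1]@M.T+p   # rack-like axes -> tool -> world
    def cost(v):
        J=0
        for C,m in data:
            h=cv2.convexHull(np.round(proj(C,model(v))*16).astype(np.int32)); im=np.zeros(m.shape,np.uint8); cv2.fillConvexPoly(im,h,1,shift=4)
            im=im>0; J+=((m&~im).sum()+.5*(im&~m).sum())/m.sum()
        return J
    r=None
    for a in(-.12,0,.12):
        x0=np.array([0,0,-H+.04,a,0]); sim=np.vstack([x0]+[x0+np.eye(5)[i]*[.006,.006,.006,.06,.04][i] for i in range(5)])
        t=minimize(cost,x0,method='Nelder-Mead',options=dict(initial_simplex=sim,maxiter=400))
        print('J',round(t.fun,3),'dx,dy,zbot mm',np.round(t.x[:3]*1000,1),'lean,pitch deg',np.round(np.degrees(t.x[3:]),1))
    return
E
python3 - <<'E'
from h import *
fitlean('vol_a5',.134,.148,.010)
fitlean('vol_a5',.134,.148,.010,('side',))
fitlean('vol_a5',.134,.148,.010,('scene',))
E
```

```text
side dist 9 conf 0.98 n 554
scene dist 1 conf 0.59 n 1793
wrist dist 19 conf 0.58 n 3858
J 0.725 dx,dy,zbot mm [  -0.4   -1.  -107.3] lean,pitch deg [4.7 1.8]
J 0.711 dx,dy,zbot mm [   4.1   -0.6 -105.1] lean,pitch deg [5.3 1.8]
J 0.715 dx,dy,zbot mm [   3.8   -0.7 -104.2] lean,pitch deg [5.1 2.6]
side dist 9 conf 0.84 n 588
J 0.15 dx,dy,zbot mm [  53.2   27.  -218.6] lean,pitch deg [-12.4  35.6]
J 0.205 dx,dy,zbot mm [   1.9   -1.3 -102.4] lean,pitch deg [4.6 2.4]
J 0.207 dx,dy,zbot mm [  6.3  -0.3 -98.9] lean,pitch deg [4.4 0.9]
scene dist 1 conf 0.62 n 1886
J 0.069 dx,dy,zbot mm [  1.7  -0.7 -99.3] lean,pitch deg [6.3 0.2]
J 0.063 dx,dy,zbot mm [ 5.700e+00  1.000e-01 -1.017e+02] lean,pitch deg [ 6.9 -1. ]
J 0.068 dx,dy,zbot mm [  4.7  -4.6 -95.2] lean,pitch deg [7.4 0.4]
```

a5 hangs with about 5.5° of lean, bottom towards +y. I'll carry it over and tilt the tool by 0.096 rad to set it vertical.

play_rows(
  angular=[
    [0,0,0],
    [0,0,0],
    [0,0,0.096],
    [0,0,0.096],
    [0,0,0.096],
    [0,0,0.097],
    [0,0,0],
    [0,0,0],
  ],
  linear=[
    [0,-40,0],
    [0,-40,0],
    [0,0,0],
    [0,0,0],
    [0,0,0],
    [0,0,0],
    [-7,-36,0],
    [-7,-36,0],
  ],
  gripper=[1,1,1,1,1,1,1,1],
)

```text
time: 16.23
eef_pos: [0.5261, -0.032, 0.2241]
ee_rot: [0.125, 0.992, 0.0, 0.0]
wrist_force: [-0.4, -0.0, -0.9]
opening: 0.004
finger_force: 15.0
```

play_rows(
  angular=[
    [0,0,0],
    [0,0,0],
    [0,0,0],
    [0,0,0],
    [0,0,0],
    [0,0,0],
    [0.096,0,0],
    [0,0,0],
  ],
  linear=[
    [-7,-36,0],
    [-7,-36,0],
    [-7,-36,0],
    [0,-36,0],
    [0,-36,0],
    [0,-28,0],
    [0,0,0],
    [0,0,0],
  ],
  gripper=[1,1,1,1,1,1,1,1],
)

```text
time: 16.9
eef_pos: [0.4931, -0.2411, 0.2239]
ee_rot: [0.129, 0.99, -0.049, -0.006]
wrist_force: [-0.4, 1.5, -1.6]
opening: 0.0039
finger_force: 15.2
```

play_rows(
  angular=[
    [0,0,0],
    [0,0,0],
    [0,0,0],
  ],
  linear=[
    [0,0,0],
    [0,0,0],
    [0,0,0],
  ],
  gripper=[1,1,1],
)

```text
time: 17.15
eef_pos: [0.4944, -0.2382, 0.2243]
ee_rot: [0.126, 0.991, -0.047, -0.006]
wrist_force: [0.2, 0.4, -0.6]
opening: 0.004
finger_force: 15.1
```

```bash
cat >> h.py <<'E'
def goT(x,y,z,yaw):
    "world delta expressed in the present (maybe tilted) tool axes"
    s=env.get_state(); M=Rn.from_quat(s['ee_rot']).as_matrix(); d=np.array([x,y,z])-s['eef_pos']
    y0=np.arctan2(-M[0,1],M[1,1]); print('yaw err',round(yaw-y0,3),'horiz lin',np.round(M.T@(d*[1,1,0])*1000,1),'vert lin',np.round(M.T@(d*[0,0,1])*1000,1),'pos',np.round(s['eef_pos'],4),'t',s['time'])
def slot(k): return .5025+k*.252,-.2115+k*.968
E
python3 - <<'E'
from h import *
fitlean('vol_a5',.134,.148,.010,('side',))
fitlean('vol_a5',.134,.148,.010,('scene',))
fitlean('vol_a5',.134,.148,.010,('wrist',))
goT(*slot(-.029),.112,-.255)
E
```

```text
side dist 6 conf 0.56 n 1259
J 0.143 dx,dy,zbot mm [   4.9   -0.9 -102.9] lean,pitch deg [-1.5  0.9]
J 0.144 dx,dy,zbot mm [  4.5   3.5 -95.6] lean,pitch deg [-2.6  0.9]
J 0.148 dx,dy,zbot mm [  6.5   5.5 -91.4] lean,pitch deg [-2.3  0.4]
scene dist 4 conf 0.67 n 2433
J 0.084 dx,dy,zbot mm [  26.8   22.4 -151. ] lean,pitch deg [ 0.2 -2.5]
J 0.119 dx,dy,zbot mm [  5.2  -8.  -95.1] lean,pitch deg [ 3.4 -0. ]
J 0.122 dx,dy,zbot mm [  7.6  -7.8 -95.3] lean,pitch deg [3.7 1.9]
wrist dist 15 conf 0.77 n 2992
J 0.28 dx,dy,zbot mm [   5.5   -2.5 -114.6] lean,pitch deg [-4.1  2.1]
J 0.282 dx,dy,zbot mm [   6.1   -2.8 -113.5] lean,pitch deg [2.4 3.2]
J 0.323 dx,dy,zbot mm [   4.2   -3.6 -105.4] lean,pitch deg [-3.3  7.5]
yaw err -0.001 horiz lin [-1.2 -0.4  0. ] vert lin [  0.   10.7 111.7] pos [ 0.4941 -0.2389  0.2242] t 17.45
```

```bash
python3 - <<'E'
from h import *
T=[]
s=env.get_state(); p=s['eef_pos']
for n,w in (('side',60),('scene',84),('wrist',110)):
    s=env.get_state(); im=save(n,'x.png')[:,:,::-1]; C=cam(n,s); q=proj(C,[p-[0,0,.04]])[0]
    im=im.copy()
    x0=int(np.clip(q[0]-w,0,560-2*w)); y0=int(np.clip(q[1]-w*.75,0,420-1.5*w))
    if n=='wrist': x0,y0=170,90
    cr=cv2.resize(im[y0:y0+int(1.5*w),x0:x0+2*w],(400,300),interpolation=cv2.INTER_CUBIC); T.append(cr)
    # vertical guide through part's near bottom corner
    print(n,x0,y0,400/(2*w))
    g=proj(C,[[p[0],p[1],.13],[p[0],p[1],.22]]); g=(g-[x0,y0])*400/(2*w)
    cv2.line(cr,tuple(int(v)for v in g[0]),tuple(int(v)for v in g[1]),(0,255,0),1)
T.append(np.zeros_like(T[0]))
cv2.imwrite('pics/c10.png',np.vstack([np.hstack(T[:2]),np.hstack(T[2:])]))
E
```

```text
side 138 84 3.3333333333333335
scene 275 212 2.380952380952381
wrist 170 90 1.8181818181818181
```

View pics/c10.png

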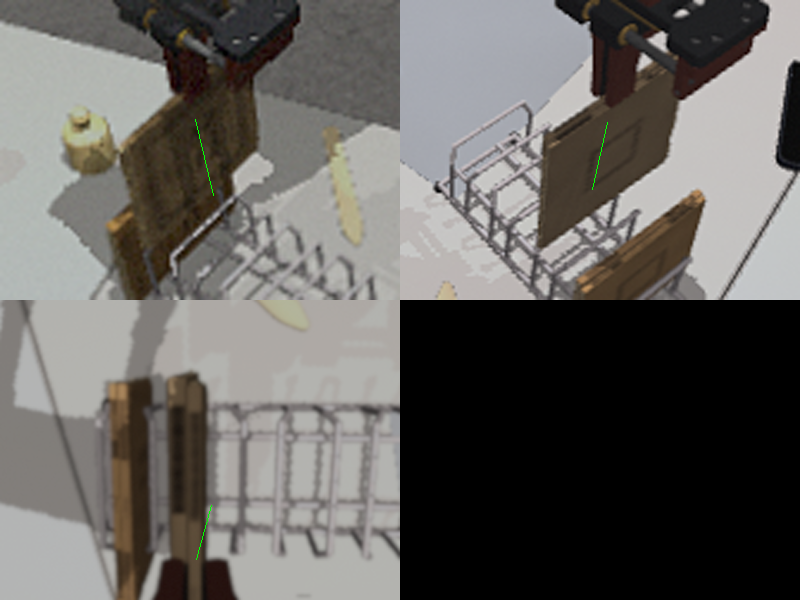

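Both fixed views show the near vertical edge (scene 542,145→540,247; side 122,148→137,240) with its bottom now about 7° towards -y. The part was therefore already aligned with the fingers. I'll undo the tilt and check the edge numerically.

play_rows(
  angular=[
    [-0.096,0,0],
    [0,0,0],
    [0,0,0],
    [0,0,0],
  ],
  linear=[
    [0,0,0],
    [0,0,0],
    [0,0,0],
    [0,0,0],
  ],
  gripper=[1,1,1,1],
)

```text
time: 17.93
eef_pos: [0.4939, -0.2395, 0.2241]
ee_rot: [0.127, 0.992, -0.001, -0.0]
wrist_force: [0.3, -0.5, -2.1]
opening: 0.0035
finger_force: 15.1
```

```bash
cat >> h.py <<'E'
def edge(label,lo=.25,hi=.75):
    "left vertical edge of the mask nearest the tool vs the true vertical there (deg, + = bottom to image right)"
    p=np.array(env.get_state()['eef_pos'])
    for c in('side','scene'):
        C=cam(c); env.snapshot(c); q=proj(C,[p-[0,0,.04]])[0]; b=None
        for d in env.trace(c,label):
            ys,xs=np.nonzero(d['pixels']); e=np.hypot(xs.mean()-q[0],ys.mean()-q[1])
            if b is None or e<b[0]: b=(e,d['pixels'],d['conf'])
        m=b[1]; ys,xs=np.nonzero(m); r=np.unique(ys); l=np.array([xs[ys==y].min() for y in r])
        # left edge = rows where the leftmost pixel stays near the global left
        i0=np.argmin(l); k=np.arange(len(r))
        sel=(l<l.min()+12)
        rr,ll=r[sel],l[sel]; a,bb=cv2.fitLine(np.c_[ll,rr].astype(np.float32),cv2.DIST_HUBER,0,.01,.01).ravel()[:2]; a,bb=(a,bb) if bb>0 else(-a,-bb)
        g0=np.array([np.median(ll),np.median(rr)]); W=ray(C,[g0],.17)[0]
        G=proj(C,[W+[0,0,.03],W-[0,0,.03]]); g=G[1]-G[0]
        print(c,'dist',round(b[0]),'rows',rr.min(),rr.max(),'edge deg',round(np.degrees(np.arctan2(a,bb)),1),'vertical',round(np.degrees(np.arctan2(g[0],g[1])),1), ll[::4])
E
python3 - <<'E'
from h import *
edge('vol_a5'); goT(*slot(-.029),.112,-.255)
fitlean('vol_a5',.134,.148,.010,('side',))
fitlean('vol_a5',.134,.148,.010,('scene',))
E
```

```text
side dist 3 rows 117 159 edge deg 15.1 vertical 16.6 [184 180 175 173 175 176 178 178 180 182 183]
scene dist 1 rows 266 313 edge deg -7.8 vertical -8.4 [342 337 336 335 335 334 334 333 333 332 331 331]
yaw err -0.001 horiz lin [-1.2 -0.6  0. ] vert lin [0.000e+00 1.000e-01 1.122e+02] pos [ 0.4942 -0.2387  0.2242] t 18.1333
side dist 4 conf 0.85 n 1497
J 0.085 dx,dy,zbot mm [   7.2    1.7 -100.3] lean,pitch deg [-4.2 -0.8]
J 0.088 dx,dy,zbot mm [  8.9   3.5 -96.8] lean,pitch deg [-3.8 -1. ]
J 0.09 dx,dy,zbot mm [  8.3   6.7 -92.6] lean,pitch deg [-3.9  1.1]
scene dist 2 conf 0.66 n 2129
J 0.076 dx,dy,zbot mm [  22.1   10.4 -136.7] lean,pitch deg [ 1.2 -2. ]
J 0.105 dx,dy,zbot mm [  4.8  -6.7 -96.3] lean,pitch deg [3.1 0.5]
J 0.117 dx,dy,zbot mm [  7.7  -6.4 -94.6] lean,pitch deg [3.2 1.6]
```

```bash
python3 - <<'E'
from h import *
p=np.array([.4942,-.2387,.2242])
for c,px in (('scene',[331,313.5]),('side',[183,160])):
  for z in(.127,):
    W=ray(cam(c),[px],z)[0]; y=-.254; d=W-p
    print(c,W.round(4),'rack x,y rel TCP mm',round(1000*(d[0]*np.cos(y)+d[1]*np.sin(y)),1),round(1000*(-d[0]*np.sin(y)+d[1]*np.cos(y)),1))
E
```

```text
scene [ 0.4265 -0.2263  0.127 ] rack x,y rel TCP mm -68.6 -5.0
side [ 0.5663 -0.261   0.127 ] rack x,y rel TCP mm 75.4 -3.5
```

a5 is vertical; its centre is about 3.4 mm beyond the tool along its length. I'll correct that and lower it.

play_rows(
  angular=[
    [0,0,0],
    [0,0,0],
    [0,0,0],
    [0,0,0],
    [0,0,0],
    [0,0,0],
    [0,0,0],
    [0,0,0],
  ],
  linear=[
    [2,-0.6,0],
    [0,0,20],
    [0,0,20],
    [0,0,15],
    [0,0,10],
    [0,0,10],
    [0,0,0],
    [0,0,0],
  ],
  gripper=[1,1,1,1,1,1,1,1],
)

```text
time: 19.0
eef_pos: [0.4918, -0.2392, 0.1492]
ee_rot: [0.127, 0.992, 0.0, -0.0]
wrist_force: [0.1, 0.5, -0.7]
opening: 0.0038
finger_force: 15.0
```

play_rows(
  angular=[
    [0,0,0],
    [0,0,0],
    [0,0,0],
    [0,0,0],
    [0,0,0],
    [0,0,0],
    [0,0,0],
  ],
  linear=[
    [0,0,8],
    [0,0,8],
    [0,0,8],
    [0,0,8],
    [0,0,6],
    [0,0,0],
    [0,0,0],
  ],
  gripper=[1,1,1,1,1,1,1],
)

```text
time: 19.58
eef_pos: [0.4917, -0.2391, 0.1107]
ee_rot: [0.127, 0.992, 0.0, -0.0]
wrist_force: [-1.1, 0.1, -1.0]
opening: 0.0039
finger_force: 15.0
```

play_rows(
  angular=[
    [0,0,0],
    [0,0,0],
    [0,0,0],
    [0,0,0],
    [0,0,0],
    [0,0,0],
    [0,0,0],
    [0,0,0],
  ],
  linear=[
    [0,0,1.5],
    [0,0,0],
    [0,0,0],
    [0,0,0],
    [0,0,0],
    [0,0,0],
    [0,0,-10],
    [0,0,-20],
  ],
  gripper=[1,1,0.2,0.2,0.2,0.2,0.2,0.2],
)

```text
time: 20.25
eef_pos: [0.4907, -0.2386, 0.1376]
ee_rot: [0.127, 0.992, 0.001, -0.002]
wrist_force: [0.3, 0.4, -0.1]
opening: 0.0347
finger_force: 0.0
```

play_rows(
  angular=[
    [0,0,0],
    [0,0,0],
    [0,0,0],
    [0,0,0],
    [0,0,0],
    [0,0,0],
    [0,0,0],
    [0,0,0],
  ],
  linear=[
    [0,0,-30],
    [0,0,-30],
    [0,0,-30],
    [0,0,-30],
    [0,0,-20],
    [0,0,0],
    [0,0,0],
    [0,0,0],
  ],
  gripper=[0.2,0.2,0.2,0.2,0.2,0.2,0.2,0.2],
)

```text
time: 20.92
eef_pos: [0.4917, -0.2392, 0.2786]
ee_rot: [0.127, 0.992, 0.0, -0.001]
wrist_force: [0.4, -0.1, -0.1]
opening: 0.0349
finger_force: 0.0
```

```bash
cat >> h.py <<'E'
def placed():
    for c in('side','scene','wrist'):
        env.snapshot(c)
        print(c,{l:[(np.round(d['location'],3).tolist(),round(d['conf'],2)) for d in env.tip_of(c,l) if d['location'][1]<0] for l in('vol_b2','vol_a5','text_block')})
    for n,k in(('s-87',-.087),('s-29',-.029),('s29',.029),('s87',.087)): print(n,np.round(slot(k),3),end=' ')
E
python3 - <<'E'
from h import *
go(.512,.183,.28,.13)
placed()
E
```

```text
turn z -0.385 lin [-74.8 416.   -1.4] yaw -0.255 tilt [-0.001  0.001] pos [ 0.4917 -0.2392  0.2786] F [ 0.4 -0.1 -0.1] op 0.0349 t 20.9167
side {'vol_b2': [([0.485, -0.304, 0.069], 0.56)], 'vol_a5': [([0.496, -0.255, 0.074], 0.63)], 'text_block': []}
scene {'vol_b2': [([0.482, -0.295, 0.066], 0.66), ([0.503, -0.21, -0.001], 0.38)], 'vol_a5': [([0.494, -0.247, 0.074], 0.79)], 'text_block': []}
wrist {'vol_b2': [([0.484, -0.3, 0.064], 0.86)], 'vol_a5': [([0.493, -0.254, 0.074], 0.95)], 'text_block': []}
s-87 [ 0.481 -0.296] s-29 [ 0.495 -0.24 ] s29 [ 0.51  -0.183] s87 [ 0.524 -0.127]
```

Both parts are seated (origin heights match). Next is the text block.

play_rows(
  angular=[
    [0,0,-0.096],
    [0,0,-0.096],
    [0,0,-0.096],
    [0,0,-0.097],
    [0,0,0],
    [0,0,0],
    [0,0,0],
    [0,0,0],
  ],
  linear=[
    [0,0,0],
    [0,0,0],
    [0,0,0],
    [0,0,0],
    [-9,38,0],
    [-9,38,0],
    [-9,38,0],
    [-9,38,0],
  ],
  gripper=[0.2,0.2,0.2,0.2,0.2,0.2,0.2,0.2],
)

```text
time: 22.18
eef_pos: [0.5077, -0.0825, 0.2797]
ee_rot: [-0.065, 0.998, -0.0, 0.0]
wrist_force: [1.5, 0.8, 0.6]
opening: 0.0356
finger_force: 0.0
```

play_rows(
  angular=[
    [0,0,0],
    [0,0,0],
    [0,0,0],
    [0,0,0],
    [0,0,0],
    [0,0,0],
    [0,0,0],
    [0,0,0],
  ],
  linear=[
    [-9,38,0],
    [-9,38,0],
    [-9,38,0],
    [-9,38,0],
    [-3,38,0],
    [0,38,0],
    [0,37,0],
    [0,0,0],
  ],
  gripper=[0.2,0.2,0.2,0.2,0.2,0.2,0.2,0.2],
)

```text
time: 22.85
eef_pos: [0.5107, 0.1897, 0.2793]
ee_rot: [-0.068, 0.998, 0.001, -0.0]
wrist_force: [-0.4, -0.4, -0.7]
opening: 0.0352
finger_force: 0.0
```

play_rows(
  angular=[
    [0,0,0],
    [0,0,0],
  ],
  linear=[
    [0,0,0],
    [0,0,0],
  ],
  gripper=[0.2,0.2],
)

```text
time: 23.02
eef_pos: [0.5122, 0.1836, 0.2797]
ee_rot: [-0.065, 0.998, -0.0, 0.0]
wrist_force: [0.0, 0.1, -0.5]
opening: 0.0355
finger_force: 0.0
```

```bash
cat >> h.py <<'E'
def tops(label,z,xr=(180,400),rng=None):
    s=env.get_state(); C=cam('wrist',s); im=env.snapshot('wrist'); g=cv2.cvtColor(im,cv2.COLOR_RGB2GRAY).astype(float)
    for d in env.trace('wrist',label):
        m=d['pixels']; ys,xs=np.nonzero(m)
        if not xr[0]<xs.mean()<xr[1] or ys.max()>290: continue
        P=ray(C,[(xs.mean(),ys.min()-.5),(xs.mean(),ys.max()+.5)],z)
        print(label,round(d['conf'],2),'rows',ys.min(),ys.max())
        for f in(.15,.5,.85):
            r=int(ys.min()+f*(ys.max()-ys.min())); c=xs[ys==r]
            Q=ray(C,[(c.min()-.5,r),(c.max()+.5,r)],z); print('  row',r,'cols',c.min(),c.max(),'world',Q[:,:2].round(4).tolist(), g[r,c.min()-2:c.max()+3].astype(int))
        print('  ends',P[:,:2].round(4).tolist())
E
python3 - <<'E'
from h import *
go(.512,.184,.094,.13)
tops('text_block',.134)
tops('vol_b0',.136)
E
```

```text
turn z 0.001 lin [1.000e-01 4.000e-01 1.857e+02] yaw 0.131 tilt [ 0.    -0.001] pos [0.5122 0.1836 0.2797] F [ 0.   0.1 -0.5] op 0.0355 t 23.0167
text_block 0.71 rows 134 246
  row 150 cols 273 285 world [[0.4641, 0.1722], [0.4622, 0.1868]] [ 89  95 112 124 128 128 129 130 129 126 118 106  87  59  53  83 111]
  row 190 cols 274 284 world [[0.5098, 0.1793], [0.5081, 0.192]] [127 130 136 134 132 134 133 131 132 129 118  91  89 130 162]
  row 229 cols 274 284 world [[0.5575, 0.1854], [0.5558, 0.1986]] [173 177 184 185 176 174 173 172 172 170 151 123 120 149 167]
  ends [[0.445, 0.1775], [0.5791, 0.1955]]
text_block 0.54 rows 143 218
  row 154 cols 304 315 world [[0.4639, 0.2078], [0.4621, 0.2213]] [ 88  88  91 105 117 120 115 108 110 118 122 120 110  89  61  40]
  row 180 cols 303 311 world [[0.4936, 0.2112], [0.4922, 0.2215]] [169 162 142 127 127 131 131 129 127 126 125 116  91]
  row 206 cols 303 311 world [[0.5245, 0.2159], [0.523, 0.2265]] [145 138 118  91  72  68  72  83 102 115 112  88  56]
  ends [[0.4505, 0.2109], [0.5389, 0.2248]]
vol_b0 0.57 rows 127 241
  row 144 cols 315 334 world [[0.4515, 0.2174], [0.4485, 0.2397]] [118 108  81  50  35  34  35  33  33  32  33  34  35  39  54  74  85  83
  78  84 100 130 159 170]
  row 184 cols 314 332 world [[0.4967, 0.2235], [0.4938, 0.2454]] [119 101  70  45  35  34  34  33  33  32  34  35  41  59  84  99 104 107
 114 122 138 158 168]
  row 223 cols 314 330 world [[0.5435, 0.231], [0.5408, 0.2513]] [171 166 148 110  65  40  35  34  34  35  38  53  75  87  86  84  94 119
 150 166 171]
  ends [[0.4314, 0.224], [0.5653, 0.2467]]
```

play_rows(
  angular=[
    [0,0,0],
    [0,0,0],
    [0,0,0],
    [0,0,0],
    [0,0,0],
    [0,0,0],
    [0,0,0],
    [0,0,0],
  ],
  linear=[
    [0,2,0],
    [0,0,37],
    [0,0,37],
    [0,0,35],
    [0,0,35],
    [0,0,25],
    [0,0,16],
    [0,0,0],
  ],
  gripper=[0.2,0.2,0.2,0.2,0.2,0.2,0.2,0.2],
)

```text
time: 23.88
eef_pos: [0.5096, 0.1847, 0.0897]
ee_rot: [-0.065, 0.998, -0.001, -0.004]
wrist_force: [-0.3, 0.3, -0.4]
opening: 0.0348
finger_force: 0.0
```

play_rows(
  angular=[
    [0,0,0],
    [0,0,0],
    [0,0,0],
    [0,0,0],
    [0,0,0],
    [0,0,0],
    [0,0,0],
    [0,0,0],
  ],
  linear=[
    [0,0,0],
    [0,0,0],
    [0,0,0],
    [0,0,0],
    [0,0,0],
    [0,0,0],
    [0,0,0],
    [0,0,0],
  ],
  gripper=[0.2,0.2,1,1,1,1,1,1],
)

```text
time: 24.55
eef_pos: [0.5123, 0.1861, 0.0955]
ee_rot: [-0.065, 0.998, 0.0, 0.001]
wrist_force: [0.2, -0.2, 3.6]
opening: 0.0115
finger_force: 15.0
```

play_rows(
  angular=[
    [0,0,0],
    [0,0,0],
    [0,0,0],
    [0,0,0],
    [0,0,0],
    [0,0,0],
    [0,0,0],
    [0,0,0],
  ],
  linear=[
    [0,0,-10],
    [0,0,-15],
    [0,0,-20],
    [0,0,-25],
    [0,0,-30],
    [0,0,-30],
    [0,0,0],
    [0,0,0],
  ],
  gripper=[1,1,1,1,1,1,1,1],
)

```text
time: 25.22
eef_pos: [0.5126, 0.1862, 0.2272]
ee_rot: [-0.065, 0.998, 0.0, 0.002]
wrist_force: [1.1, -0.0, -1.4]
opening: 0.0116
finger_force: 15.0
```

```bash
python3 - <<'E'
from h import *
go(*slot(.029),.22,-.255)
E
```

```text
turn z 0.385 lin [ -90.5 -358.4    7.2] yaw 0.13 tilt [0.004 0.001] pos [0.5126 0.1862 0.2272] F [ 1.1 -0.  -1.4] op 0.0116 t 25.2167
```

play_rows(
  angular=[
    [0,0,0],
    [0,0,0],
    [0,0,0.096],
    [0,0,0.096],
    [0,0,0.096],
    [0,0,0.097],
    [0,0,0],
    [0,0,0],
  ],
  linear=[
    [0,-40,0],
    [0,-40,0],
    [0,0,0],
    [0,0,0],
    [0,0,0],
    [0,0,0],
    [-8,-36,0],
    [-8,-36,0],
  ],
  gripper=[1,1,1,1,1,1,1,1],
)

```text
time: 25.88
eef_pos: [0.5187, 0.0334, 0.2221]
ee_rot: [0.125, 0.992, -0.0, -0.002]
wrist_force: [0.3, 0.3, -1.1]
opening: 0.0114
finger_force: 15.0
```

play_rows(
  angular=[
    [0,0,0],
    [0,0,0],
    [0,0,0],
    [0,0,0],
    [0,0,0],
    [0,0,0],
    [0,0,0],
    [0,0,0],
  ],
  linear=[
    [-8,-36,0],
    [-8,-36,0],
    [-8,-36,0],
    [-8,-36,0],
    [-8,-36,0],
    [-4,-32,0],
    [0,0,0],
    [0,0,0],
  ],
  gripper=[1,1,1,1,1,1,1,1],
)

```text
time: 26.55
eef_pos: [0.5077, -0.1845, 0.2223]
ee_rot: [0.129, 0.992, 0.001, -0.002]
wrist_force: [0.3, 0.9, -0.7]
opening: 0.0114
finger_force: 15.0
```

play_rows(
  angular=[
    [0,0,0],
    [0,0,0],
  ],
  linear=[
    [0,0,0],
    [0,0,0],
  ],
  gripper=[1,1],
)

```text
time: 26.72
eef_pos: [0.5087, -0.1821, 0.2239]
ee_rot: [0.126, 0.992, 0.0, -0.001]
wrist_force: [0.5, -0.4, -1.6]
opening: 0.0114
finger_force: 15.0
```

```bash
cat >> h.py <<'E'
def corners(label,zb):
    "bottom end of the left mask edge in each fixed view -> rack x,y rel TCP"
    s=env.get_state(); p=np.array(s['eef_pos']); M=Rn.from_quat(s['ee_rot']).as_matrix(); y=np.arctan2(-M[0,1],M[1,1])
    for c in('scene','side'):
        C=cam(c); env.snapshot(c); q=proj(C,[p-[0,0,.04]])[0]; b=None
        for d in env.trace(c,label):
            ys,xs=np.nonzero(d['pixels']); e=np.hypot(xs.mean()-q[0],ys.mean()-q[1])
            if b is None or e<b[0]: b=(e,d['pixels'])
        ys,xs=np.nonzero(b[1]); h=cv2.convexHull(np.c_[xs,ys].astype(np.int32)).reshape(-1,2)
        for zz,nm in ((zb,'bottom'),):
            v=np.array([-.55,.83]); k=h[np.argmax(h@v)]
            d=ray(C,[k+[-.3,.5]],zb)[0]-p
            print(c,'dist',round(b[0]),k,nm,'rack x,y rel TCP mm',np.round([1000*(d[0]*np.cos(y)+d[1]*np.sin(y)),1000*(-d[0]*np.sin(y)+d[1]*np.cos(y))],1))
E
python3 - <<'E'
from h import *
s=env.get_state()
corners('text_block',s['eef_pos'][2]-.0775); edge('text_block')
go(*slot(.029),.0905,-.255)
E
```

```text
scene dist 4 [311 283] bottom rack x,y rel TCP mm [-64.4   1.4]
side dist 4 [199 163] bottom rack x,y rel TCP mm [69.6 -5.4]
side dist 4 rows 123 164 edge deg 6.4 vertical 14.5 [202 199 194 191 191 192 193 194 195 195 198]
scene dist 4 rows 240 284 edge deg -5.7 vertical -3.7 [320 313 312 312 311 311 311 310 310 309 309 313]
turn z 0.001 lin [ -1.   -0.3 134.3] yaw -0.254 tilt [ 0. -0.] pos [ 0.5089 -0.1829  0.2248] F [-0.1  0.1 -1.4] op 0.0116 t 27.1167
```

play_rows(
  angular=[
    [0,0,0],
    [0,0,0],
    [0,0,0],
    [0,0,0],
    [0,0,0],
    [0,0,0],
    [0,0,0],
    [0,0,0],
  ],
  linear=[
    [1,0,0],
    [0,0,20],
    [0,0,20],
    [0,0,20],
    [0,0,10],
    [0,0,10],
    [0,0,10],
    [0,0,0],
  ],
  gripper=[1,1,1,1,1,1,1,1],
)

```text
time: 27.78
eef_pos: [0.5072, -0.1828, 0.1328]
ee_rot: [0.127, 0.992, 0.0, -0.001]
wrist_force: [-0.0, 0.7, -0.5]
opening: 0.0116
finger_force: 15.0
```

play_rows(
  angular=[
    [0,0,0],
    [0,0,0],
    [0,0,0],
    [0,0,0],
    [0,0,0],
    [0,0,0],
    [0,0,0],
  ],
  linear=[
    [0,0,8],
    [0,0,8],
    [0,0,8],
    [0,0,8],
    [0,0,8],
    [0,0,3],
    [0,0,0],
  ],
  gripper=[1,1,1,1,1,1,1],
)

```text
time: 28.37
eef_pos: [0.5074, -0.1829, 0.0908]
ee_rot: [0.127, 0.992, 0.0, -0.001]
wrist_force: [-0.4, -1.1, 0.2]
opening: 0.0115
finger_force: 15.0
```

play_rows(
  angular=[
    [0,0,0],
    [0,0,0],
    [0,0,0],
    [0,0,0],
    [0,0,0],
    [0,0,0],
    [0,0,0],
    [0,0,0],
  ],
  linear=[
    [0,0,1],
    [0,0,0],
    [0,0,0],
    [0,0,0],
    [0,0,0],
    [0,0,0],
    [0,0,-10],
    [0,0,-20],
  ],
  gripper=[1,1,0.2,0.2,0.2,0.2,0.2,0.2],
)

```text
time: 29.03
eef_pos: [0.5065, -0.1825, 0.1187]
ee_rot: [0.127, 0.992, 0.001, -0.002]
wrist_force: [-0.6, -0.0, -1.3]
opening: 0.0352
finger_force: 0.0
```

play_rows(
  angular=[
    [0,0,0],
    [0,0,0],
    [0,0,0],
    [0,0,0],
    [0,0,0],
    [0,0,0],
    [0,0,0],
    [0,0,0],
  ],
  linear=[
    [0,0,-30],
    [0,0,-30],
    [0,0,-30],
    [0,0,-30],
    [0,0,-30],
    [0,0,-10],
    [0,0,0],
    [0,0,0],
  ],
  gripper=[0.2,0.2,0.2,0.2,0.2,0.2,0.2,0.2],
)

```text
time: 29.7
eef_pos: [0.5079, -0.1832, 0.2803]
ee_rot: [0.127, 0.992, -0.0, 0.0]
wrist_force: [0.1, -0.6, -0.4]
opening: 0.0351
finger_force: 0.0
```

```bash
python3 - <<'E'
from h import *
go(.500,.2395,.28,.13)
placed()
E
```

```text
turn z -0.385 lin [-4.690e+01  4.201e+02  3.000e-01] yaw -0.255 tilt [ 0. -0.] pos [ 0.5079 -0.1832  0.2803] F [ 0.1 -0.6 -0.4] op 0.0351 t 29.7
side {'vol_b2': [([0.486, -0.3, 0.07], 0.57)], 'vol_a5': [([0.495, -0.254, 0.077], 0.67)], 'text_block': [([0.514, -0.189, 0.07], 0.7)]}
scene {'vol_b2': [([0.481, -0.295, 0.062], 0.68)], 'vol_a5': [([0.494, -0.246, 0.076], 0.88)], 'text_block': [([0.508, -0.186, 0.071], 0.83)]}
wrist {'vol_b2': [([0.486, -0.299, 0.06], 0.95)], 'vol_a5': [([0.495, -0.253, 0.072], 0.93)], 'text_block': [([0.512, -0.19, 0.068], 0.72)]}
s-87 [ 0.481 -0.296] s-29 [ 0.495 -0.24 ] s29 [ 0.51  -0.183] s87 [ 0.524 -0.127]
```

The text block stands in slot 29. Last is b0.

play_rows(
  angular=[
    [0,0,-0.096],
    [0,0,-0.096],
    [0,0,-0.096],
    [0,0,-0.097],
    [0,0,0],
    [0,0,0],
    [0,0,0],
    [0,0,0],
  ],
  linear=[
    [0,0,0],
    [0,0,0],
    [0,0,0],
    [0,0,0],
    [-6,38,0],
    [-6,38,0],
    [-6,38,0],
    [-6,38,0],
  ],
  gripper=[0.2,0.2,0.2,0.2,0.2,0.2,0.2,0.2],
)

```text
time: 30.97
eef_pos: [0.5116, -0.0279, 0.2808]
ee_rot: [-0.065, 0.998, 0.0, 0.0]
wrist_force: [1.2, -0.3, -0.3]
opening: 0.0352
finger_force: 0.0
```

play_rows(
  angular=[
    [0,0,0],
    [0,0,0],
    [0,0,0],
    [0,0,0],
    [0,0,0],
    [0,0,0],
    [0,0,0],
    [0,0,0],
  ],
  linear=[
    [-6,38,0],
    [-6,38,0],
    [-6,38,0],
    [-5,38,0],
    [0,38,0],
    [0,38,0],
    [0,40,0],
    [0,0,0],
  ],
  gripper=[0.2,0.2,0.2,0.2,0.2,0.2,0.2,0.2],
)

```text
time: 31.63
eef_pos: [0.4981, 0.2455, 0.2799]
ee_rot: [-0.069, 0.998, 0.001, -0.001]
wrist_force: [0.7, 0.5, -0.1]
opening: 0.0348
finger_force: 0.0
```

play_rows(
  angular=[
    [0,0,0],
    [0,0,0],
  ],
  linear=[
    [0,0,0],
    [0,0,0],
  ],
  gripper=[0.2,0.2],
)

```text
time: 31.8
eef_pos: [0.4999, 0.2392, 0.2806]
ee_rot: [-0.065, 0.998, -0.0, -0.0]
wrist_force: [0.1, -0.9, -0.3]
opening: 0.0352
finger_force: 0.0
```

```bash
python3 - <<'E'
from h import *
go(.500,.2395,.096,.13)
tops('vol_b0',.136)
E
```

```text
turn z 0.001 lin [ -0.2   0.2 184.6] yaw 0.131 tilt [ 0.    -0.001] pos [0.4999 0.2392 0.2806] F [ 0.1 -0.9 -0.3] op 0.0352 t 31.8
vol_b0 0.59 rows 132 247
  row 149 cols 278 284 world [[0.4499, 0.2333], [0.4488, 0.2412]] [103  84  62  51  46  44  47  62 100 140 163]
  row 189 cols 277 284 world [[0.4956, 0.2382], [0.4944, 0.2475]] [116 103  83  68  63  62  66  72  93 131 158 169]
  row 229 cols 277 282 world [[0.5443, 0.2446], [0.5434, 0.2518]] [160 145 118  94  82  79  85 102 130 153]
  ends [[0.4304, 0.2337], [0.5675, 0.2522]]
```

play_rows(
  angular=[
    [0,0,0],
    [0,0,0],
    [0,0,0],
    [0,0,0],
    [0,0,0],
    [0,0,0],
    [0,0,0],
    [0,0,0],
  ],
  linear=[
    [0,3.5,0],
    [0,0,37],
    [0,0,37],
    [0,0,35],
    [0,0,35],
    [0,0,25],
    [0,0,14],
    [0,0,0],
  ],
  gripper=[0.2,0.2,0.2,0.2,0.2,0.2,0.2,0.2],
)

```text
time: 32.57
eef_pos: [0.4979, 0.2415, 0.0939]
ee_rot: [-0.064, 0.998, -0.001, -0.003]
wrist_force: [-0.1, 0.1, -0.2]
opening: 0.0351
finger_force: 0.0
```

play_rows(
  angular=[
    [0,0,0],
    [0,0,0],
    [0,0,0],
    [0,0,0],
    [0,0,0],
    [0,0,0],
    [0,0,0],
    [0,0,0],
  ],
  linear=[
    [0,0,0],
    [0,0,0],
    [0,0,0],
    [0,0,0],
    [0,0,0],
    [0,0,0],
    [0,0,0],
    [0,0,0],
  ],
  gripper=[0.2,0.2,1,1,1,1,1,1],
)

```text
time: 33.23
eef_pos: [0.4996, 0.2431, 0.0982]
ee_rot: [-0.065, 0.998, 0.0, 0.0]
wrist_force: [0.4, 0.2, 1.6]
opening: 0.0077
finger_force: 15.0
```

play_rows(
  angular=[
    [0,0,0],
    [0,0,0],
    [0,0,0],
    [0,0,0],
    [0,0,0],
    [0,0,0],
    [0,0,0],
    [0,0,0],
  ],
  linear=[
    [0,0,-10],
    [0,0,-15],
    [0,0,-20],
    [0,0,-25],
    [0,0,-30],
    [0,0,-30],
    [0,0,0],
    [0,0,0],
  ],
  gripper=[1,1,1,1,1,1,1,1],
)

```text
time: 33.9
eef_pos: [0.5001, 0.2432, 0.2303]
ee_rot: [-0.065, 0.998, 0.001, 0.002]
wrist_force: [-0.3, -0.0, -2.1]
opening: 0.0073
finger_force: 15.0
```

```bash
python3 - <<'E'
from h import *
go(*slot(.087),.22,-.255)
E
```

```text
turn z 0.385 lin [-117.  -352.4   10.3] yaw 0.13 tilt [0.004 0.002] pos [0.5001 0.2432 0.2303] F [-0.3 -0.  -2.1] op 0.0073 t 33.9
```

play_rows(
  angular=[
    [0,0,0],
    [0,0,0],
    [0,0,0.096],
    [0,0,0.096],
    [0,0,0.096],
    [0,0,0.097],
    [0,0,0],
    [0,0,0],
  ],
  linear=[
    [0,-40,0],
    [0,-40,0],
    [0,0,0],
    [0,0,0],
    [0,0,0],
    [0,0,0],
    [-11,-35,0],
    [-11,-35,0],
  ],
  gripper=[1,1,1,1,1,1,1,1],
)

```text
time: 34.57
eef_pos: [0.5125, 0.0907, 0.2251]
ee_rot: [0.125, 0.992, -0.0, -0.002]
wrist_force: [1.1, 0.2, -1.9]
opening: 0.0076
finger_force: 15.0
```

play_rows(
  angular=[
    [0,0,0],
    [0,0,0],
    [0,0,0],
    [0,0,0],
    [0,0,0],
    [0,0,0],
    [0,0,0],
    [0,0,0],
  ],
  linear=[
    [-11,-35,0],
    [-11,-35,0],
    [-11,-35,0],
    [-11,-35,0],
    [-11,-35,0],
    [-10,-33,0],
    [0,0,0],
    [0,0,0],
  ],
  gripper=[1,1,1,1,1,1,1,1],
)

```text
time: 35.23
eef_pos: [0.523, -0.1287, 0.2253]
ee_rot: [0.129, 0.992, 0.0, -0.002]
wrist_force: [0.4, 0.6, -1.9]
opening: 0.0077
finger_force: 15.0
```

play_rows(
  angular=[
    [0,0,0],
    [0,0,0],
  ],
  linear=[
    [0,0,0],
    [0,0,0],
  ],
  gripper=[1,1],
)

```text
time: 35.4
eef_pos: [0.5237, -0.1262, 0.2269]
ee_rot: [0.126, 0.992, 0.0, -0.001]
wrist_force: [-0.1, 0.1, -1.6]
opening: 0.0074
finger_force: 15.0
```

```bash
python3 - <<'E'
from h import *
s=env.get_state()
corners('vol_b0',s['eef_pos'][2]-.0802); edge('vol_b0')
go(*slot(.087),.0935,-.255)
E
```

```text
scene dist 3 [293 266] bottom rack x,y rel TCP mm [-67.3  -3.5]
side dist 4 [216 174] bottom rack x,y rel TCP mm [71.  -2.3]
side dist 4 rows 136 175 edge deg 10.1 vertical 12.2 [219 215 210 208 209 210 212 212 213 214]
scene dist 3 rows 220 266 edge deg -0.0 vertical -0.4 [302 294 292 292 292 292 291 291 292 292 292 292]
turn z 0.001 lin [ -0.5  -0.3 134.3] yaw -0.254 tilt [ 0. -0.] pos [ 0.524  -0.1269  0.2278] F [ 0.3 -1.1 -1.1] op 0.0076 t 35.8
```

play_rows(
  angular=[
    [0,0,0],
    [0,0,0],
    [0,0,0],
    [0,0,0],
    [0,0,0],
    [0,0,0],
    [0,0,0],
    [0,0,0],
  ],
  linear=[
    [1,0,0],
    [0,0,20],
    [0,0,20],
    [0,0,20],
    [0,0,10],
    [0,0,10],
    [0,0,10],
    [0,0,0],
  ],
  gripper=[1,1,1,1,1,1,1,1],
)

```text
time: 36.47
eef_pos: [0.5223, -0.1269, 0.1358]
ee_rot: [0.127, 0.992, 0.0, -0.001]
wrist_force: [0.0, -0.4, -2.0]
opening: 0.0075
finger_force: 15.0
```

play_rows(
  angular=[
    [0,0,0],
    [0,0,0],
    [0,0,0],
    [0,0,0],
    [0,0,0],
    [0,0,0],
    [0,0,0],
  ],
  linear=[
    [0,0,8],
    [0,0,8],
    [0,0,8],
    [0,0,8],
    [0,0,8],
    [0,0,3],
    [0,0,0],
  ],
  gripper=[1,1,1,1,1,1,1],
)

```text
time: 37.05
eef_pos: [0.5226, -0.127, 0.0939]
ee_rot: [0.127, 0.992, 0.0, -0.001]
wrist_force: [-0.2, -1.6, -2.0]
opening: 0.0072
finger_force: 15.0
```

play_rows(
  angular=[
    [0,0,0],
    [0,0,0],
    [0,0,0],
    [0,0,0],
    [0,0,0],
    [0,0,0],
    [0,0,-10],
    [0,0,-20],
  ],
  linear=[
    [0,0,1.5],
    [0,0,0],
    [0,0,0],
    [0,0,0],
    [0,0,0],
    [0,0,0],
    [0,0,0],
    [0,0,0],
  ],
  gripper=[1,1,0.2,0.2,0.2,0.2,0.2,0.2],
)

```text
time: 37.72
eef_pos: [0.523, -0.1271, 0.0933]
ee_rot: [-0.0, 1.0, -0.0, 0.0]
wrist_force: [0.5, -0.7, 0.3]
opening: 0.035
finger_force: 0.0
```

I put the rise in the turn column by mistake; the tool turned about 0.25 rad around the open grip without touching anything (forces near zero). Rising straight up.

play_rows(
  angular=[
    [0,0,0],
    [0,0,0],
    [0,0,0],
    [0,0,0],
    [0,0,0],
    [0,0,0],
    [0,0,0],
    [0,0,0],
  ],
  linear=[
    [0,0,-10],
    [0,0,-20],
    [0,0,-30],
    [0,0,-35],
    [0,0,-35],
    [0,0,-35],
    [0,0,-20],
    [0,0,0],
  ],
  gripper=[0.2,0.2,0.2,0.2,0.2,0.2,0.2,0.2],
)

```text
time: 38.38
eef_pos: [0.5241, -0.1274, 0.2855]
ee_rot: [0.004, 1.0, -0.002, 0.005]
wrist_force: [1.1, -0.4, 0.9]
opening: 0.0353
finger_force: 0.0
```

play_rows(
  angular=[
    [0,0,0],
    [0,0,0],
    [0,0,0],
    [0,0,0],
    [0,0,0],
    [0,0,0],
  ],
  linear=[
    [0,-30,-10],
    [0,-30,-10],
    [0,-30,0],
    [0,0,0],
    [0,0,0],
    [0,0,0],
  ],
  gripper=[0.2,0.2,0.2,0.2,0.2,0.2],
)

```text
time: 38.88
eef_pos: [0.5223, -0.2167, 0.2975]
ee_rot: [0.003, 1.0, 0.0, -0.0]
wrist_force: [0.3, -0.6, 0.5]
opening: 0.035
finger_force: 0.0
```

```bash
python3 - <<'E'
from h import *
placed(); T=[]
for n in('scene','side','wrist'):
    im=save(n,n+'_f.png')[:,:,::-1]
    x0,y0,w=dict(scene=(250,190,170),side=(140,100,170),wrist=(130,70,300))[n]
    T.append(cv2.resize(im[y0:y0+int(.75*w),x0:x0+w],(400,300),interpolation=cv2.INTER_CUBIC))
T.append(T[0]*0); cv2.imwrite('pics/final.png',np.vstack([np.hstack(T[:2]),np.hstack(T[2:])]))
E
```

```text
side {'vol_b2': [([0.52, -0.134, 0.069], 0.84), ([0.483, -0.302, 0.067], 0.77)], 'vol_a5': [([0.493, -0.254, 0.076], 0.89)], 'text_block': [([0.511, -0.189, 0.068], 0.58)]}
scene {'vol_b2': [([0.524, -0.134, 0.066], 0.89)], 'vol_a5': [([0.492, -0.248, 0.073], 0.66)], 'text_block': [([0.507, -0.19, 0.07], 0.93)]}
wrist {'vol_b2': [([0.483, -0.3, 0.064], 0.86), ([0.522, -0.134, 0.07], 0.67)], 'vol_a5': [([0.494, -0.252, 0.075], 0.95)], 'text_block': [([0.512, -0.19, 0.066], 0.62)]}
s-87 [ 0.481 -0.296] s-29 [ 0.495 -0.24 ] s29 [ 0.51  -0.183] s87 [ 0.524 -0.127]
```

View pics/final.png

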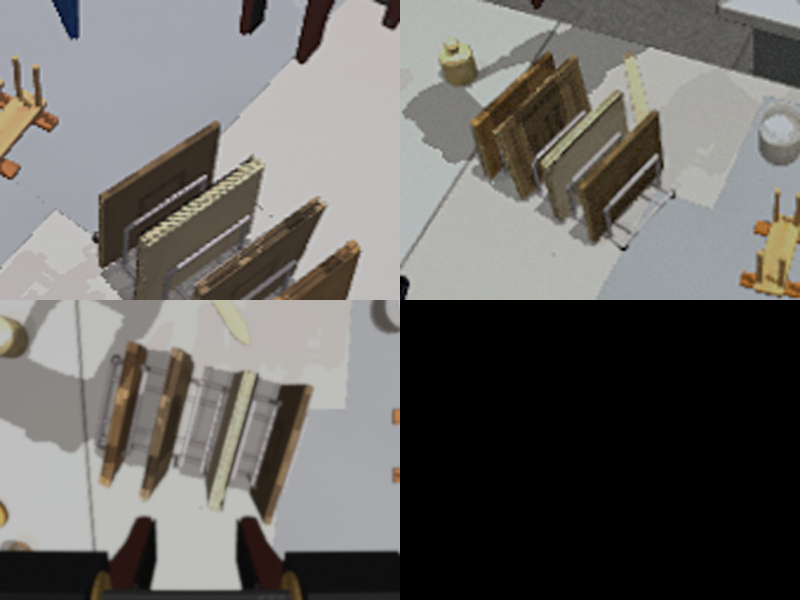

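All four stand upright in their slots in the right order: b0, text block, a5, b2 from left to right. Seating heights match the bottom wires, and all are centred across the rack to within about 3 mm. Handing in.

```bash
python3 -c "
from station import env
print(env.finish_job())"
```

```text
the job is handed in; nothing more can be done
None
```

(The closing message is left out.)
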